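Centre-punch the last hole of a steel bar with the automatic punch

ROBOT

A 6-joint arm with a two-finger parallel gripper is mounted at the origin on a cart in front of the work surface, level with it; the furniture and walls round the work are solid. World frame = base frame: x ahead of the robot, y to its left, z up, the work surface at z = 0. Lengths are in m, angles in rad, forces in N, time in s.
With the tool pointing down it reaches from about 0.35 to 0.85 m from the base axis. Payload 8.1 kg.
Tool frame: the origin (TCP) lies on the mounting face of the last link; the fingertips stand 186 mm ahead of it and the grasp point (between the pads) lies 167 mm ahead of it (robot.finger_overhang is the distance from the TCP to the fingertips, in m); z points along the fingers, y is the line along which they close (so a half turn about z gives the same grasp; the last joint's range is limited). The gripper opens to 93 mm and grips with 3 to 60 N. Pads are 15 mm wide; open, the fingers measure 128 mm over their backs; the gripper's body (75 mm by 188 mm) begins 65 mm behind the grasp point.
Start: joints at [-0.085, 0.13, 1.488, -0, 1.523, -0.085], TCP at [0.6, 0, 0.405] pointing down, gripper open.
Joint ranges: [-2.96, 2.96], [-0.89, 2.26], [0.02, 2.5], [-1.34, 4.48], [0, 2.73], [-2.66, 2.66]. Speed limits (rad/s): [2.39, 2.39, 2.79, 3.14, 3.14, 3.14].

INTERFACE

Orientations are given as a rotation vector (axis times angle).
In Python, from plant import readout, read_camera, get_calibration, job, robot gives the robot as it stands.
- The arm moves only by the shell command python3 -m handwheel 'ROWS' [FORCE]. ROWS is JSON, a list of rows, each a list of 5 numbers: the shift along the world's x, y, z in cm, then the turn about the world's z in rad, then the closure, from 0 (fully open) to 1 (shut). In form: [[tx, ty, tz, spin, gripper], ...]. A call has 1 to 10 rows; each row shifts and turns the commanded pose from where the row before left it; what a row does not reach is not made up. A row lasts 1/8 s, in which the tool goes at most 62.5 mm and 10.7 degrees, less where a joint would pass 70% of its speed; a pose out of reach is approached as far as the arm can. A call is refused whole if a number of a shift passes 6.25 or a number of a turn 0.188, either way. A call with a gripper value outside its range is refused whole. The fingers move at their own pace and stop on an object; FORCE is the grip in N (left out, the last holds). Time passes only in rows, so rows that do not move let the fingers close. It gives the time, the measured TCP pose, the force, the opening and the grip force at its end, in the units of the state.
- readout.read_state(): the state, without advancing time (a new reading comes with each control period).
- read_camera(name): name is "scene" or "side" or "wrist"; returns the picture (480x640x3 uint8, red, green, blue); there is no depth.
- get_calibration(name): a dict with "fovy" (degrees; the focal length in pixels is half the picture's height over the tangent of half this angle, whatever the lens; pixels are square), "cx", "cy" (the principal point, pixels), "pose" (4x4, takes a point from camera to world coordinates). Camera axes: x right, y down, z forward; pixel columns grow to the right and rows downward; lengths in m; the calibration is good to about 2 mm. A picture is of the moment at which its call begins: read the wrist's pose just before it. get_calibration takes no time and is no camera call; for the wrist camera it gives the pose at the moment of the call.
- job.close_job(): hands the job in; it is judged then, once.
The state is a dict: "t": time; "q": joint angles; "dq": joint speeds; "joint_torque": joint torques, N m; "tool_pos": TCP position; "orientation": TCP orientation; "force": force on the tool from outside, world axes, zero at the start; "wrist_torque": the same for the moment, N m; "opening": finger opening in m; "gripper_force": force on a finger pad.
Only numpy, scipy, OpenCV 4.12 (cv2) and the standard library are available. Lean on these libraries where they do the work, as an engineer would, in place of code of your own. Each camera call takes 0.05 s, during which the arm holds its last target. There are 200 camera calls.

TASK

The flat steel bar in the vice has two holes drilled and a third one only marked out. Take the automatic centre punch from the slanted wooden rack, set its point on the crossing of the two scribed lines where the third hole is to go, and with the punch upright press straight down until it snaps, without punching the bar anywhere else. Then put the punch all the way back into the rack hole it came from; the other two tools stay in theirs.

Things in the scene. Friction and masses are not known exactly. Their poses are not given: they have to be found in the camera images.
- punch: automatic centre punch, steel, 150 mm, 0.28 kg, point down in one of the rack's 3 holes (varies), leaning 30-40 degrees. Origin: end of the free point; z: along it towards the cap. Along z: point 7.6 mm thick to 20 mm, nose cone to 31, round sleeve 17 mm thick to 64, hexagonal grip 16 mm across flats to 117 (hold here; two flats face the rack's +-y), dark ribbed cap 20 mm thick to 150
- punch_tip (a point): end of the punch's point. Pressed on something it slides into the barrel (along the punch's z) against a spring: 2 N at first, about 9 N after 9 mm, where the latch trips with a snap and the force falls to about 5 N; pressed on, it rises again and bottoms at 16 mm (12 N). Allow 1-3 mm more for slip in the grip; 12 mm is a good press. It rearms by itself when unloaded
- punch_trip (a joint): travel of the striker inside the punch: about 0 while latched, jumps to 0.005 m when the punch trips, returns to 0 when the load is off
- bar_mark (a point): the crossing of the two thin bright scribed lines where the third hole is to go, on the bar's level top face, 74 mm above the bench; on the bar's midline, 40 mm from one end. The two drilled 12 mm holes follow along the midline at 60 mm pitch (scribed lines run out from them too)
- bar: dark flat steel bar, 180 x 50 x 14 mm, fixed level in the vice, its top 2 mm above the jaws; origin under its centre, y along its length; the crossing lies at [0, 0.050, 0.014]
- vice: grey drill-press vice, fixed, 240 mm long with screw and handle, 146 mm wide, jaws 72 mm high (handle end up to 86 mm); origin on the bench under the middle of the jaw gap, jaws along y, screw and handle towards its -x
- rack: slanted wooden tool rack, fixed, 245 mm wide along its y, 106 mm high at the back; origin on the bench under its middle. Its top slopes 30 degrees, facing up and to its -x (roughly to the robot's right). 3 round holes square to that top, 19.5 mm wide, 56 mm deep, 72 mm apart: mouths at [-0.0165, -0.072|0|0.072, 0.0866], floors at [0.0115, same y, 0.0381]; the tools stand on the floors
- pin_punch: plain dark steel pin punch, 130 mm long, 15 mm thick with a slim 8 mm end, standing in another hole of the rack; origin at its lower end, z along it upwards
- cold_chisel: plain steel cold chisel, 136 mm long, 16 mm thick with a flat blade, standing in another hole of the rack; origin at its lower end, z along it upwards

How it is judged:
On the way:
1. the punch trips, upright, with its point on the scribed crossing (value of joint punch_trip above 0.004 m and distance between punch_tip and bar_mark below 0.005 m and angle between punch's own z axis and vertical below 0.2 rad and contact force between punch and bar above 1 N), for 0.05 s.
At the end, for the whole second after the job is handed in: After tripping upright (within 0.2 rad) within 5 mm of the crossing, the punch stands at rest in the hole it came from: within 12 mm of where it stood, leaning 0.35 to 0.8 rad, striker latched. Pin punch and cold chisel are within 15 mm of where they stood (distance of punch from where it was at the start of the episode below 0.012 m and angle between punch's own z axis and vertical between 0.35 and 0.8 rad and value of joint punch_trip below 0.001 m and linear speed of punch below 0.02 m/s and distance of each of pin_punch, cold_chisel from where it was at the start of the episode below 0.015 m); the robot touches nothing.
It fails at once if the punch trips on the bar more than 8 mm from the crossing (value of joint punch_trip above 0.003 m and contact force between punch and bar above 1 N and horizontal distance between punch_tip and bar_mark above 0.008 m).
It also fails if it takes over 42 s, if anything falls off the work surface, if the arm or the gripper's body presses on something with over 40 N, if the wrist force passes 120 N, or if a joint passes its speed limit or range.

## Working session

There is one attempt and no reset: what is moved stays moved. The work goes in short steps, Python scripts to look and compute and a shell command to move; the robot and the scene stay as the last step left them, time stands still between calls to the robot, and variables do not carry over. Pictures are saved under pics/ and viewed, at most 10 in all, crops included, and the job is handed in when it is done.

```bash
mkdir -p pics; ls; python3 - <<'E'
from plant import readout, read_camera, get_calibration
import cv2,numpy as np
np.set_printoptions(precision=4,suppress=True)
for n in("scene","side","wrist"):
    c=get_calibration(n);print(n,c["fovy"],c["cx"],c["cy"]);print(c["pose"])
    im=read_camera(n);cv2.imwrite(f"pics/{n}0.png",im[:,:,::-1])
print(readout.read_state())
E
```

```text
pics
scene 56.3641229421267 324.0200477110342 236.34429531765196
[[ 0.7303 -0.3265  0.6001  0.026 ]
 [-0.683  -0.3703  0.6296 -0.4993]
 [ 0.0166 -0.8696 -0.4935  0.5109]
 [ 0.      0.      0.      1.    ]]
side 50.730282404218386 314.92583231542835 235.84302308084025
[[-0.9977 -0.0455  0.0505  0.4876]
 [-0.0678  0.6188 -0.7826  0.8673]
 [ 0.0044 -0.7842 -0.6205  0.7146]
 [ 0.      0.      0.      1.    ]]
wrist 63.81348893322623 312.55199714844355 242.467824741759
[[ 1.     -0.0003 -0.0024  0.5999]
 [-0.001  -0.9566 -0.2913  0.0805]
 [-0.0022  0.2913 -0.9566  0.3838]
 [ 0.      0.      0.      1.    ]]
{'t': 0.15, 'q': array([-0.0854,  0.131 ,  1.489 , -0.    ,  1.523 , -0.0854]), 'dq': array([ 0.0002, -0.0002, -0.0039, -0.0005, -0.0006,  0.0009]), 'joint_torque': array([  0.0001, -56.0474, -49.2334,   0.0768,   0.0306,  -0.0001]), 'tool_pos': array([0.5998, 0.    , 0.404 ]), 'orientation': array([-2.2207, -2.2207,  0.0015]), 'force': array([-0.501 , -0.4798, -1.0048]), 'wrist_torque': array([-0.0409,  0.0087,  0.0747]), 'gripper_force': 0.0, 'opening': 0.09285228569676508}
```

View pics/scene0.png

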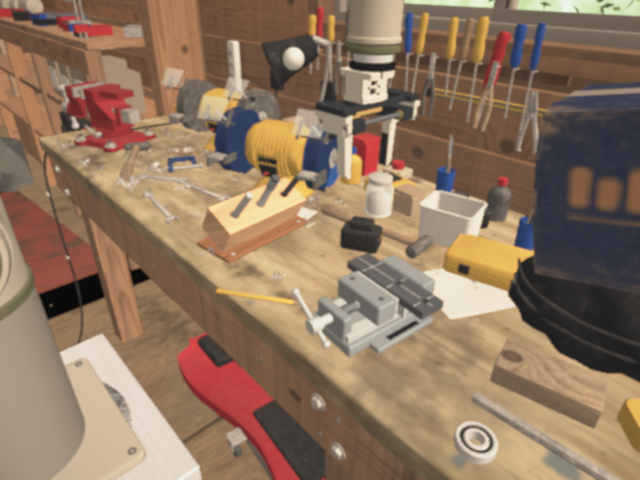

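View pics/side0.png

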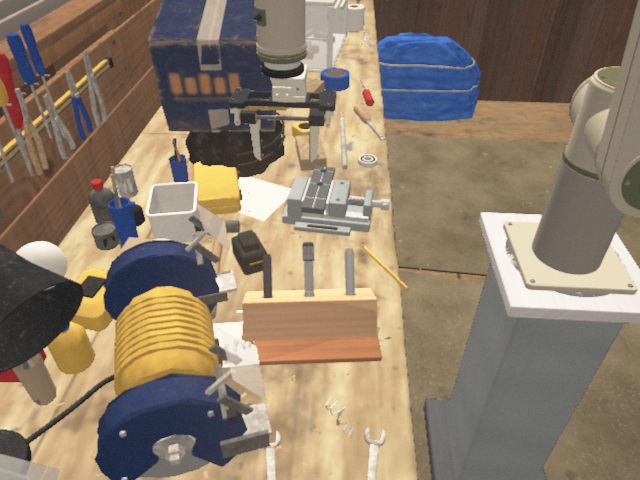

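View pics/wrist0.png

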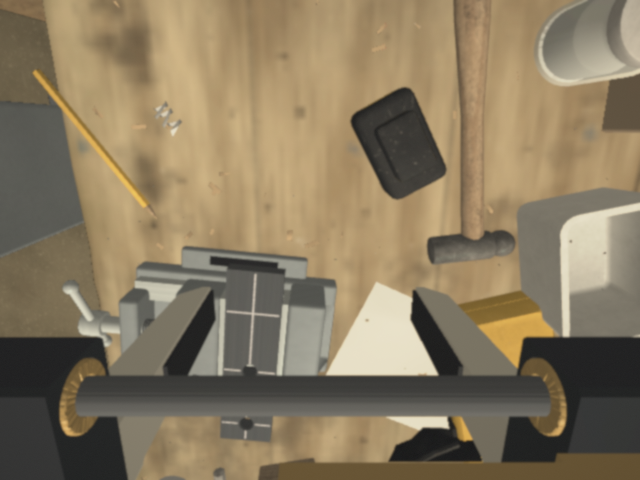

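The scene view shows the vice at about (375,310) and the rack at (255,215). In the side view the rack is at (310,310), with tools at x = 268 (dark, pin punch), 308 (steel with dark cap, the punch, middle hole) and 349 (chisel). The wrist view shows the bar with the unholed crossing at about (253,315).

```bash
cat > h.py <<'E'
import numpy as np,cv2
from plant import get_calibration
np.set_printoptions(precision=4,suppress=True)
def ray(c,p):
    f=240/np.tan(np.radians(c["fovy"])/2)
    d=np.array(c["pose"])[:3,:3]@np.array([(p[0]-c["cx"])/f,(p[1]-c["cy"])/f,1])
    return np.array(c["pose"])[:3,3],d/np.linalg.norm(d)
def plane(c,p,z):
    o,d=ray(c,p);return o+d*(z-o[2])/d[2]
def tri(*rs):
    A=0;b=0
    for o,d in rs:
        M=np.eye(3)-np.outer(d,d);A=A+M;b=b+M@o
    x=np.linalg.solve(A,b);return x,[np.linalg.norm(np.cross(x-o,d)) for o,d in rs]
E
python3 - <<'E'
from h import *
a=cv2.imread('pics/scene0.png')[165:260,190:320];b=cv2.imread('pics/side0.png')[230:370,230:390];w=cv2.imread('pics/wrist0.png')[240:380,190:330]
g=lambda i,k:cv2.resize(i,None,fx=k,fy=k,interpolation=cv2.INTER_CUBIC)
c=np.zeros((600,800,3),np.uint8)
x=g(a,3);c[:x.shape[0],:x.shape[1]]=x
x=g(b,2.5);c[:x.shape[0],400:400+x.shape[1]]=x[:,:400]
x=g(w,1.6);c[360:360+x.shape[0],:x.shape[1]]=x
cv2.imwrite('pics/c1.png',c)
s,d,w=[get_calibration(n) for n in("scene","side","wrist")]
print(tri(ray(s,(268,183)),ray(d,(308,243))))
print(plane(w,(253,315),.074))
E
```

```text
(array([0.5355, 0.1931, 0.1564]), [np.float64(0.00954827450860646), np.float64(0.009548274508606435)])
[ 0.546  -0.0814  0.074 ]
```

View pics/c1.png

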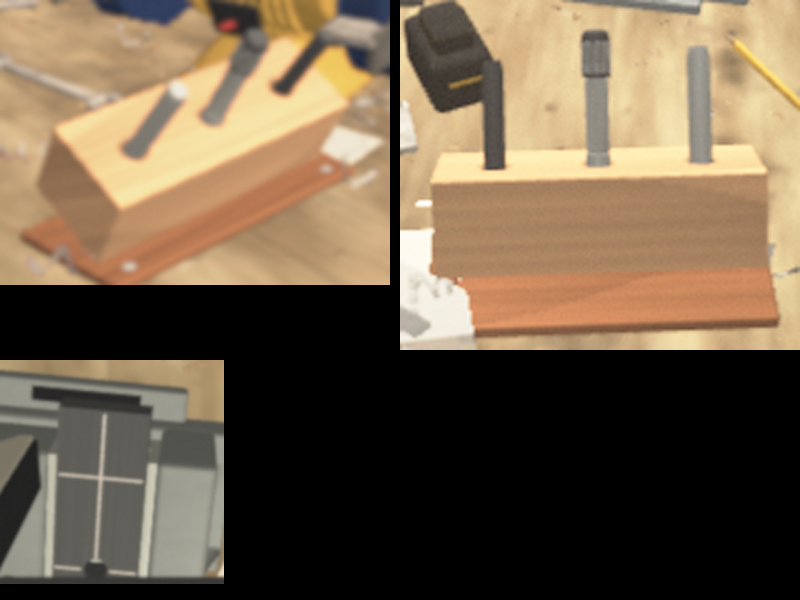

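The crop shows, in scene pixels, the punch cap top at about (276,177) and its mouth at (261,204). In side pixels the cap top is at (308,244) and the mouth at (309,294). The crossing in the wrist view is at (253.1,313.8).

```bash
python3 - <<'E'
from h import *
s,d,w=[get_calibration(n) for n in("scene","side","wrist")]
print(tri(ray(s,(275.7,178)),ray(d,(308.4,244))))
print(tri(ray(s,(260.7,204)),ray(d,(309.2,294))))
print(plane(w,(253.1,313.8),.074))
E
python3 -m handwheel '[[-2,5.2,0,0,0],[-2,5.2,0,0,0],[-1,5.2,0,0,0],[0,4,0,0,0],[0,0,0,0,0]]'
python3 - <<'E'
from h import *
from plant import read_camera
c=get_calibration("wrist");np.save('w1.npy',c);im=read_camera("wrist");cv2.imwrite('pics/w1.png',im[:,:,::-1])
E
```

```text
(array([0.543 , 0.1907, 0.16  ]), [np.float64(0.0006592646518799377), np.float64(0.0006592646518799518)])
(array([0.5371, 0.2393, 0.0863]), [np.float64(0.0005340451992687852), np.float64(0.0005340451992687275)])
[ 0.5462 -0.0803  0.074 ]
t: 0.78
tool_pos: [0.5494, 0.1986, 0.4043]
orientation: [-2.217, -2.225, 0.0]
force: [-0.2, -0.0, -0.4]
opening: 0.0928
gripper_force: 0.0
```

View pics/w1.png

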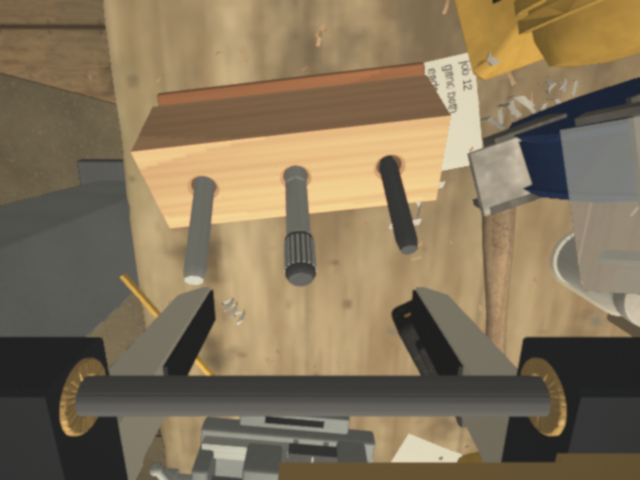

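The wrist view shows the rack's mouths at about (203,187), (296,175) and (389,163). The punch is in the middle hole, its cap end at about (300,272), with the rack turned slightly in yaw.

```bash
python3 - <<'E'
from h import *
s,d=[get_calibration(n) for n in("scene","side")];w=np.load('w1.npy',allow_pickle=True).item()
im=cv2.imread('pics/w1.png')
# rack front-edge/mouth
for p in[(203,187),(296,175),(389,163)]:print(plane(w,p,.0866))
l,r=plane(w,(203,187),.0866),plane(w,(389,163),.0866);print('yaw of row',np.arctan2(*(r-l)[[1,0]]))
# rack wood corners (top face lower edge back edge) for yaw
print('mouth',tri(ray(s,(260.7,204)),ray(d,(309.2,294)),ray(w,(296,174))))
print('cap',tri(ray(s,(275.7,178)),ray(d,(308.4,244)),ray(w,(300.5,273))))
# grip/cap joint in each
print('capjoint',plane(w,(299,236),.13))
# mark two-view: side
im=cv2.imread('pics/side0.png');c=im[160:230,290:350];cv2.imwrite('pics/c2.png',cv2.resize(c,None,fx=8,fy=8,interpolation=cv2.INTER_CUBIC))
E
```

```text
[0.4641 0.2331 0.0866]
[0.5362 0.2425 0.0866]
[0.6069 0.2518 0.0866]
yaw of row 0.13011206255833432
mouth (array([0.537 , 0.2413, 0.0864]), [np.float64(0.0013208312900959854), np.float64(0.001689344013317878), np.float64(0.002127795852976266)])
cap (array([0.5425, 0.1907, 0.1601]), [np.float64(0.0010712363738688757), np.float64(0.00042752659780381314), np.float64(0.0009008693003878264)])
capjoint [0.5397 0.2063 0.13  ]
```

View pics/c2.png

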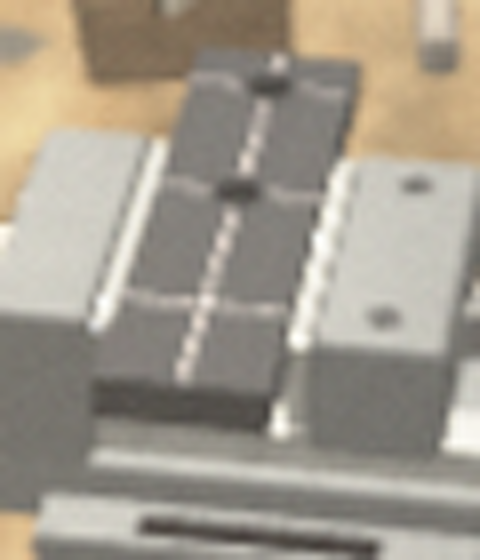

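The side crop puts the crossing at side pixel (315.6,197.8).

```bash
python3 - <<'E'
from h import *
d=get_calibration("side")
from plant import readout;s=readout.read_state();print(s['t'],s['tool_pos'])
# initial wrist pose
w=dict(get_calibration("wrist"));P=np.array([[1,-.0003,-.0024,.5999],[-.001,-.9566,-.2913,.0805],[-.0022,.2913,-.9566,.3838],[0,0,0,1]]);w["pose"]=P
print('mark',tri(ray(w,(253.1,313.8)),ray(d,(315.6,197.75))),plane(d,(315.6,197.75),.074))
E
python3 -m handwheel '[[-1,2.0,0,0.13,0.5],[0,0,-2.5,0,0.5],[0,0,-1.5,0,0.5],[0,0,0,0,0.5]]' 10
```

```text
0.825 [0.5497 0.1971 0.4043]
mark (array([ 0.5469, -0.0801,  0.0735]), [np.float64(0.0008521172638773157), np.float64(0.0008521172638772266)]) [ 0.5476 -0.0788  0.074 ]
t: 1.32
tool_pos: [0.5397, 0.2149, 0.3629]
orientation: [-2.073, -2.358, 0.005]
force: [0.8, 0.1, 0.2]
opening: 0.0577
gripper_force: 0.0
```

```bash
python3 -m handwheel '[[0,0,-3,0,0.55],[0,0,-3,0,0.55],[0,0,-1.5,0,0.55],[0,0,0,0,0.55]]'
python3 -m handwheel '[[0,0,0,0,0.8],[0,0,0,0,1],[0,0,0,0,1],[0,0,0,0,1],[0,0,0,0,1]]' 12
python3 - <<'E'
from h import *
from plant import read_camera
c=get_calibration("wrist");np.save('w2.npy',c);a=read_camera("wrist")[:,:,::-1];b=read_camera("side")[:,:,::-1]
o=np.hstack([cv2.resize(a,(400,300)),cv2.resize(b[180:360,200:440],(400,300))]);cv2.imwrite('pics/g1.png',o)
E
```

```text
t: 1.82
tool_pos: [0.5399, 0.2156, 0.2891]
orientation: [-2.072, -2.36, 0.002]
force: [0.9, 0.6, -0.2]
opening: 0.0418
gripper_force: 0.0
t: 2.45
tool_pos: [0.5401, 0.216, 0.2901]
orientation: [2.072, 2.361, 0.001]
force: [-1.0, -1.8, 1.8]
opening: 0.0162
gripper_force: 12.0
```

View pics/g1.png

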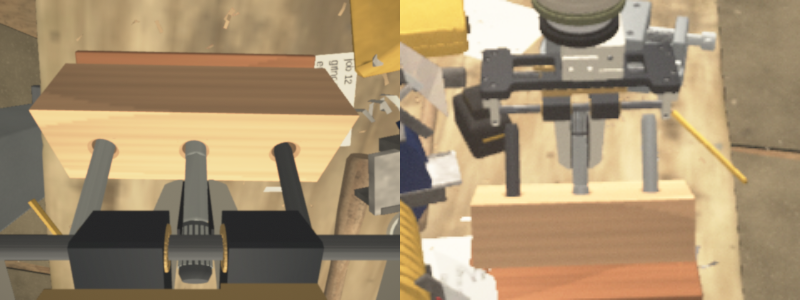

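```bash
python3 -m handwheel '[[0.1,-0.7,1.2,0,1],[0.1,-0.7,1.2,0,1],[0.1,-0.7,1.2,0,1],[0,0,0,0,1]]' 12
python3 -m handwheel '[[-0.1,1.0,0.6,0,1],[-0.1,1.0,0.5,0,1],[-0.15,1.0,0.4,0,1],[-0.15,1.0,0.3,0,1],[-0.15,1.0,0.2,0,1],[0,0,0,0,1],[0,0,0,0,1]]' 8
python3 - <<'E'
from h import *
from plant import read_camera
c=get_calibration("wrist");a=read_camera("wrist")[:,:,::-1];b=read_camera("side")[:,:,::-1];s=read_camera("scene")[:,:,::-1]
o=np.hstack([cv2.resize(s[90:270,180:420],(400,300)),cv2.resize(b[150:330,200:440],(400,300))]);o=np.vstack([o,np.hstack([cv2.resize(a,(400,300)),0*o[:,:400]])]);cv2.imwrite('pics/g2.png',o)
E
```

```text
t: 3.05
tool_pos: [0.5437, 0.1944, 0.3276]
orientation: [2.073, 2.359, 0.004]
force: [0.1, -0.4, -3.0]
opening: 0.0161
gripper_force: 12.0
t: 3.92
tool_pos: [0.5365, 0.2452, 0.3458]
orientation: [-2.072, -2.361, -0.001]
force: [-0.1, -0.6, -2.4]
opening: 0.0157
gripper_force: 7.7
```

View pics/g2.png

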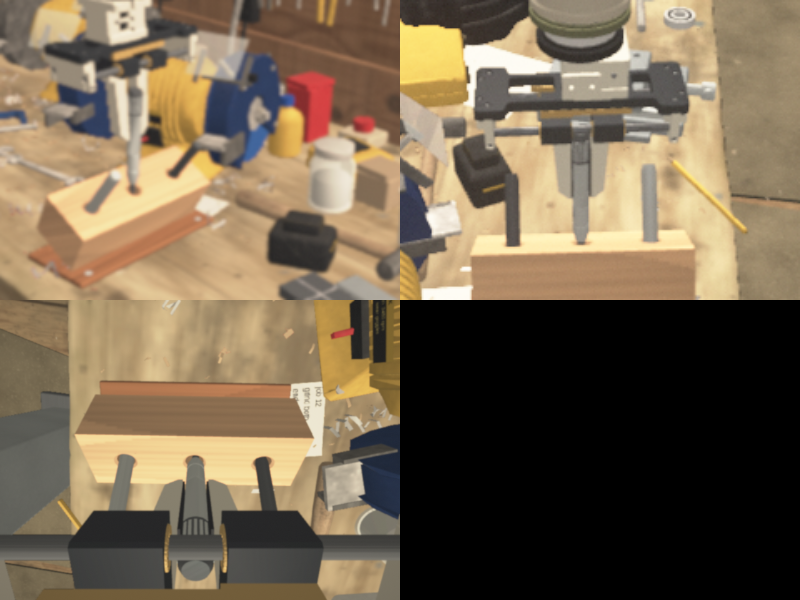

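```bash
python3 -m handwheel '[[0,0,0,0,1],[0,0,1.5,0,1],[0,0,2.0,0,1],[0,0,0,0,1]]' 40
python3 -m handwheel '[[0.1,-2,0,0,1],[0.1,-3.5,0,0,1],[0.1,-4.5,0,0,1],[0.2,-4.5,0,0,1],[0.2,-4.5,0,0,1],[0.1,-4.5,0,0,1],[0.1,-4,0,0,1],[0.1,-3,0,0,1],[0,-2,0,0,1],[0,0,0,0,1]]' 40
python3 -m handwheel '[[0,0,0,0,1],[0,0,0,0,1]]'
python3 - <<'E'
from h import *
from plant import read_camera
im={}
for n in("scene","side","wrist"):
    np.save(f'v3{n}.npy',get_calibration(n));im[n]=read_camera(n)[:,:,::-1];cv2.imwrite(f'pics/v3{n}.png',im[n])
g=lambda i:cv2.resize(i,(400,300),interpolation=cv2.INTER_CUBIC)
# predicted pixel of mark & tip in each for cropping
for n in im:
    c=get_calibration(n);f=240/np.tan(np.radians(c["fovy"])/2)
    for P in([.5465,-.08,.0735],[.5465,-.08,.21]):
        q=np.linalg.inv(c["pose"])@np.r_[P,1];print(n,c["cx"]+f*q[0]/q[2],c["cy"]+f*q[1]/q[2])
        if P[2]<.1:u=(int(c["cx"]+f*q[0]/q[2]),int(c["cy"]+f*q[1]/q[2]))
    im[n]=im[n][max(0,u[1]-100):,max(0,u[0]-80):][:120,:160];print(n,u)
o=np.vstack([np.hstack([g(im["scene"]),g(im["side"])]),np.hstack([g(im["wrist"]),g(cv2.imread('pics/v3wrist.png'))])]);cv2.imwrite('pics/g3.png',o)
E
```

```text
t: 4.58
tool_pos: [0.5374, 0.2453, 0.3846]
orientation: [2.071, 2.359, 0.008]
force: [1.1, 0.3, -2.0]
opening: 0.0157
gripper_force: 39.2
t: 5.82
tool_pos: [0.5462, -0.0814, 0.3803]
orientation: [-2.075, -2.358, 0.001]
force: [0.6, 0.1, -3.3]
opening: 0.0156
gripper_force: 39.2
t: 6.08
tool_pos: [0.5465, -0.079, 0.3807]
orientation: [-2.071, -2.362, -0.0]
force: [-0.5, 0.5, -3.8]
opening: 0.0158
gripper_force: 39.2
scene 372.9117979385512 267.5223743855845
scene 378.85834195617326 197.0596176752276
scene (372, 267)
side 316.1051079589669 197.66459011894554
side 316.48683006867805 143.35957986356286
side (316, 197)
wrist 312.6588903858414 234.76300587975197
wrist 312.5401777283492 320.0469592391977
wrist (312, 234)
```

View pics/g3.png

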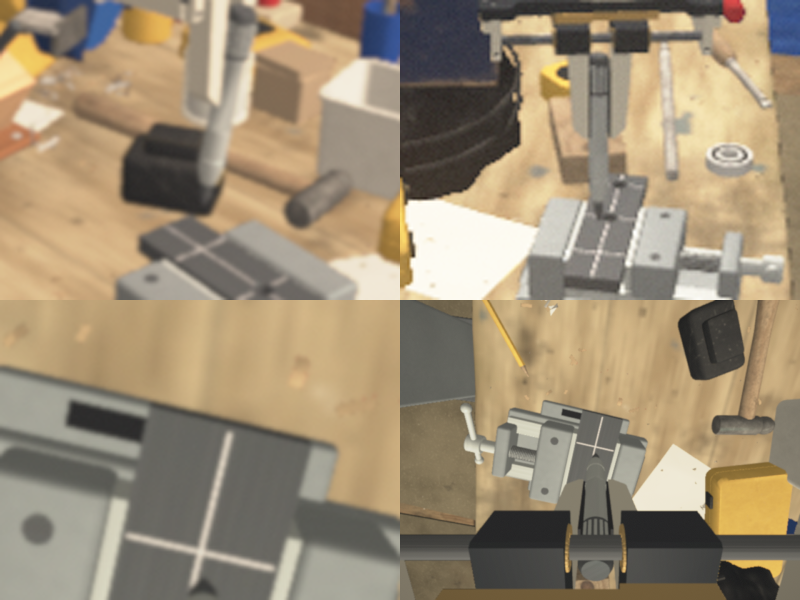

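The composite shows the punch hanging above the bar, its tip end near the crossing in wrist pixels (313,246) and side (316.4,180), with some lean left in the scene view.

```bash
python3 - <<'E'
from h import *
s,d,w=[np.load(f'v3{n}.npy',allow_pickle=True).item() for n in("scene","side","wrist")]
t=tri(ray(s,(375.2,241)),ray(d,(316.4,180.2)),ray(w,(313.2,246)));c=tri(ray(s,(388.8,173)),ray(d,(315.2,121)))
print(t,c); a=c[0]-t[0];L=np.linalg.norm(a);print(L,a/L,np.arccos(a[2]/L))
print('sd',tri(ray(s,(375.2,241)),ray(d,(316.4,180.2))))
print('mark again wrist',plane(w,(232+202/2.5,134+251/2.5),.0735))
# tip silhouettes: profile of wrist crop around tip & side
im=cv2.imread('pics/v3wrist.png',0);print(im[238:262,300:328:2])
E
```

```text
(array([ 0.5473, -0.0751,  0.1238]), [np.float64(0.0037534474929843548), np.float64(0.0017178820081773167), np.float64(0.0022490416025481106)]) (array([ 0.5502, -0.0927,  0.2543]), [np.float64(2.7355335719535452e-05), np.float64(2.7355335719572383e-05)])
0.1316661744644152 [ 0.0225 -0.1332  0.9908] 0.13554321555092844
sd (array([ 0.5477, -0.0767,  0.1239]), [np.float64(0.0026044594286885586), np.float64(0.002604459428688627)])
mark again wrist [ 0.5466 -0.0796  0.0735]
[[103 104 106 105 108 181 171 111 109 120 142 160 180 194]
 [103 104 105 104 110 189 158 106 102 104 110 118 136 157]
 [103 104 106 104 115 194 149 104 101 102 104 103 108 118]
 [104 104 105 104 125 198 141 104 102 103 104 101 103 106]
 [104 104 106 103 137 198 129 103 101 104 103 102 103 104]
 [103 105 104 103 144 195 118 102 102 104 103 102 103 103]
 [104 105 104 105 153 190 108  97 102 104 103 102 104 103]
 [104 105 105 105 162 179  92  87 100 104 103 102 103 103]
 [104 105 104 107 167 156  75  73  96 104 103 102 104 103]
 [105 105 104 108 163 124  62  63  87 102 102 103 104 104]
 [105 105 104 109 141  90  60  60  73  98 103 103 104 103]
 [104 106 104 109 108  68  61  61  64  91 102 104 105 104]
 [106 105 103 105  86  69  73  70  65  85 102 103 104 103]
 [105 105 103 101  82  85  91  89  78  84 101 103 104 104]
 [106 105 103 102  93 101 105 104  97  91 101 104 105 104]
 [106 104 103 105 105 109 110 110 108 101 103 104 104 104]
 [106 104 104 107 109 110 110 110 110 108 105 105 104 104]
 [105 104 105 109 111 111 110 111 111 110 107 105 104 104]
 [106 104 106 110 111 111 111 111 112 112 110 105 104 103]
 [106 105 108 110 111 112 111 111 112 112 111 107 104 104]
 [106 106 109 111 112 111 112 111 112 112 111 108 104 104]
 [106 107 110 111 112 113 112 113 113 113 111 109 105 104]
 [106 109 110 112 114 116 117 117 116 114 112 109 106 104]
 [106 109 111 115 119 121 122 122 123 120 113 110 107 105]]
```

```bash
python3 - <<'E'
from h import *
s,d,w=[np.load(f'v3{n}.npy',allow_pickle=True).item() for n in("scene","side","wrist")]
c=tri(ray(s,(388.8,173)),ray(d,(315.2,121)))[0]
for sy in(181,184):
  for wy in(244,246):
    t=tri(ray(d,(316.4,sy)),ray(w,(313.2,wy)));a=c-t[0];L=np.linalg.norm(a);print(sy,wy,t[0],max(t[1]),L,a/L,np.arccos(a[2]/L))
for z in(.100,.105,.109):print(plane(w,(313,245),z))
im=cv2.imread('pics/v3side.png',0);print(im[172:192,306:328:2])
im=cv2.imread('pics/v3scene.png',0);print(im[232:262:2,362:390:2])
E
```

```text
181 244 [ 0.5457 -0.0722  0.1226] 0.00011507345281257144 0.13336772315128778 [ 0.0338 -0.1532  0.9876] 0.15755131660099633
181 246 [ 0.5459 -0.0739  0.1215] 0.0001738631634906653 0.1341602223175192 [ 0.0323 -0.1398  0.9896] 0.14402599908575386
184 244 [ 0.546  -0.0752  0.113 ] 0.00024607902805888135 0.14246203945275285 [ 0.0297 -0.1228  0.992 ] 0.12667303194444363
184 246 [ 0.5462 -0.0769  0.1119] 0.00030748625625957936 0.14336127763222367 [ 0.0284 -0.1098  0.9935] 0.11367203883766727
[ 0.5467 -0.0799  0.1   ]
[ 0.5465 -0.0783  0.105 ]
[ 0.5464 -0.0771  0.109 ]
[[176 172 172 138 142 142 134 126 144 107 121]
 [183 174 171 141 140 143 134 125 171 123 124]
 [180 172 163 142 140 140 135 130 171 126 127]
 [178 168 158 136 143 143 129 124 167 128 125]
 [182 166 149 131 140 142 132 128 167 127 125]
 [197 163 192 131 124 124 131 129 183 124 124]
 [202 168 212 128 100  98 130 143 167 129 128]
 [199 192 207 128  86  87 128 192 136 123 128]
 [194 216 191 130  85  86 127 206 129 131 129]
 [183 228 157 130  90  86 128 183 128 129 128]
 [176 235 163 156 103  93 106 120 122 128 131]
 [159 235 144 1
[... 594 characters left out ...]
2  50  49  58 104 131 153 165 125 149 166 161 150]
 [ 48  49  50  48  51  82 118 140 129  99 158 170 166 166]
 [ 47  48  48  49  49  60  82  89  67 107 179 180 172 169]
 [ 47  47  46  47  50  61  82  77  64 132 186 192 189 182]
 [ 44  46  46  45  47  59  77  66  87 158 180 184 188 191]
 [ 43  45  48  46  46  55  62  60 119 164 168 172 178 184]
 [ 59  51  47  46  46  47  50  78 145 161 162 163 164 169]
 [148 127  96  72  67  65  72 121 165 161 159 159 159 160]
 [158 135 112 103 120 144 160 173 179 175 168 161 159 157]
 [108 101 100 101 104 123 153 172 178 180 178 173 163 153]
 [120 103 101 101 100 101 107 135 160 172 171 169 163 164]
 [133 128 109 102 101 101 101 101 115 146 145 155 164 166]]
```

```bash
python3 - <<'E'
from h import *
s,d,w=[np.load(f'v3{n}.npy',allow_pickle=True).item() for n in("scene","side","wrist")]
c=tri(ray(s,(388.8,173)),ray(d,(315.2,121)))[0];print(c)
for sy in(183.5,185):
    t=tri(ray(s,(374,250)),ray(d,(316,sy)),ray(w,(313,245)));a=c-t[0];L=np.linalg.norm(a);print(t[0],t[1],L,a/L,np.arccos(a[2]/L))
for n,c_ in zip("sdw",(s,d,w)):
    for P in([.5465,-.0795,.0735],[.5465,-.077,.109]):
        f=240/np.tan(np.radians(c_["fovy"])/2);q=np.linalg.inv(c_["pose"])@np.r_[P,1];print(n,c_["cx"]+f*q[0]/q[2],c_["cy"]+f*q[1]/q[2])
E
```

```text
[ 0.5502 -0.0927  0.2543]
[ 0.5466 -0.0784  0.1102] [np.float64(0.001129817233920479), np.float64(0.0016357323439646937), np.float64(0.0016562365357771687)] 0.1447929569711872 [ 0.0253 -0.0983  0.9948] 0.10164055039165573
[ 0.5469 -0.0779  0.1085] [np.float64(0.0007704113766218983), np.float64(9.383235191726621e-05), np.float64(0.0007603006092403923)] 0.1465561972181836 [ 0.023  -0.1009  0.9946] 0.10365530255544403
s 372.69935355766535 267.4053266618168
s 373.0544755997391 249.7009313799571
d 316.0904722294371 197.78869060501722
d 316.10932778619576 185.06404017594917
w 312.7357986800815 234.3094164969048
w 313.20059948694364 244.8824419663555
```

```bash
python3 -m handwheel '[[0,-0.17,-1,0,1],[0,0,-1.4,0,1],[0,0,-0.7,0,1],[0,0,0,0,1],[0,0,0,0,1]]' 60
python3 - <<'E'
from h import *
from plant import read_camera
im=[]
for n in("scene","side","wrist"):
    np.save(f'v4{n}.npy',get_calibration(n));cv2.imwrite(f'pics/v4{n}.png',read_camera(n)[:,:,::-1])
g=lambda i:cv2.imread(f'pics/v4{i}.png',0)
print(g('wrist')[222:258,298:330:2]);print(g('side')[184:202,306:328:2])
E
```

```text
t: 6.85
tool_pos: [0.5466, -0.0817, 0.3499]
orientation: [2.072, 2.361, 0.0]
force: [0.3, 0.1, -2.3]
opening: 0.0152
gripper_force: 58.8
[[100 101 102 101 102 103 104 102 113 198 165 105 100 100 102 101]
 [100 101 101 101 102 104 104 102 118 201 156 103 100  99 102 100]
 [101 101 101 101 102 104 104 102 126 200 143 102 100 100 102 101]
 [101 101 101 101 103 104 104 102 139 201 130 102 100 100 102 100]
 [100 101 100 101 102 103 104 103 152 203 123 102 100 100 102 100]
 [101 101 101 101 103 104 102 104 161 200 117 102 100 100 102 101]
 [101 102 101 102 103 104 102 105 169 188 112 101  99 102 101 100]
 [101 102 101 103 103 104 103 108 181 173 107 101  99 102 101 100]
 [101 101 101 102 103 104 102 112 191 165 106 101  99 101 101 100]
 [102 101 100 102 103 104 103 118 198 156 104 100 100 102 100 101]
 [102 101 101 101 104 104 103 126 200 144 103 100 100 102 101 100]
 [102 101 101 102 103 104 102 137 200 131 103  99 100 103 101 100]
 [101 102 101 103 104 104 103 147 200 123 103 101 101 102 101 101]
 [101 102 102 103 104 104 104 158 198 117 102 100 101 103 101 100]
 [103 101 102 103 104 103
[... 1596 characters left out ...]
 159 129 133 144 137 199 127 129 129 128]
 [236 134 130 132 131 129 184 132 128 131 130]
 [237 131 130 129 101 107 183 131 126 130 125]
 [224 131 127 129  82  97 192 131 128 128 131]
 [208 133 131 128  84 114 164 130 128 132 130]
 [192 131 127 131  93 170 135 130 131 130 130]
 [158 128 132 128  94 165 133 129 128 129 131]
 [135 133 127 130 102 154 129 132 130 129 129]
 [131 131 131 129 113 173 134 131 131 128 132]
 [171 157 131 130 127 174 132 128 131 129 125]
 [155 171 175 177 176 213 158 129 130 129 119]
 [130 146 156 157 172 185 168 162 176 167 131]
 [130 128 130 131 195 141 147 147 152 153 166]
 [128 132 131 132 212 132 128 126 128 131 183]
 [129 130 127 129 187 133 130 131 130 132 217]]
```

```bash
python3 - <<'E'
from h import *
s,d,w=[np.load(f'v4{n}.npy',allow_pickle=True).item() for n in("scene","side","wrist")]
print('mark',plane(w,(312,242.8),.0735),plane(d,(316,197.7),.0735))
for z in(.076,.078,.080):print(z,plane(w,(312.7,245),z),plane(d,(314.9,195.5),z))
print(tri(ray(w,(312.7,245)),ray(d,(314.9,195.5))))
E
```

```text
mark [ 0.5461 -0.0799  0.0735] [ 0.5467 -0.0798  0.0735]
0.076 [ 0.5467 -0.0806  0.076 ] [ 0.5496 -0.0848  0.076 ]
0.078 [ 0.5466 -0.08    0.078 ] [ 0.5494 -0.0818  0.078 ]
0.08 [ 0.5465 -0.0794  0.08  ] [ 0.5492 -0.0788  0.08  ]
(array([ 0.5479, -0.0795,  0.0796]), [np.float64(0.001339423142124833), np.float64(0.0013394231421248771)])
```

```bash
python3 -m handwheel '[[-0.08,0,-0.3,0,1],[0,0,-0.2,0,1],[0,0.02,-0.2,0,1]]' 60
python3 -m handwheel '[[0,0.02,-0.2,0,1],[0,0.02,-0.2,0,1]]' 60
python3 -m handwheel '[[0,0.02,-0.2,0,1],[0,0.02,-0.15,0,1]]' 60
```

```text
t: 7.38
tool_pos: [0.5457, -0.0815, 0.3429]
orientation: [2.072, 2.361, 0.0]
force: [-1.0, 0.4, 1.3]
opening: 0.0154
gripper_force: 58.6
t: 7.62
tool_pos: [0.5458, -0.0811, 0.3391]
orientation: [2.072, 2.361, 0.0]
force: [-3.0, -0.5, 3.8]
opening: 0.0157
gripper_force: 58.4
t: 7.88
tool_pos: [0.5458, -0.0808, 0.3358]
orientation: [2.072, 2.361, 0.0]
force: [-2.7, 0.6, 6.9]
opening: 0.0155
gripper_force: 58.3
```

```bash
python3 -m handwheel '[[0,0.01,-0.1,0,1],[0,0.01,-0.1,0,1]]' 60
python3 -m handwheel '[[0,0.01,-0.1,0,1],[0,0,0,0,1]]' 60
```

```text
t: 8.12
tool_pos: [0.5458, -0.0805, 0.3334]
orientation: [2.072, 2.361, 0.0]
force: [-2.6, 0.4, 4.7]
opening: 0.0152
gripper_force: 58.3
t: 8.38
tool_pos: [0.5458, -0.0804, 0.3324]
orientation: [2.072, 2.361, 0.0]
force: [-2.2, 0.1, 5.6]
opening: 0.0154
gripper_force: 58.3
```

```bash
python3 - <<'E'
from h import *
from plant import read_camera
for n in("scene","side","wrist"):
    np.save(f'v5{n}.npy',get_calibration(n));cv2.imwrite(f'pics/v5{n}.png',read_camera(n)[:,:,::-1])
E
python3 -m handwheel '[[0,-0.05,0.5,0,1],[0,-0.05,0.9,0,1],[0,0,1.5,0,1],[0,0,2.3,0,1],[0,0,0,0,1]]' 60
python3 -m handwheel '[[-0.1,2,0,0,1],[-0.1,3.5,0,0,1],[-0.1,4.5,0,0,1],[-0.1,4.5,0,0,1],[-0.1,4.5,0,0,1],[-0.1,4.5,0,0,1],[-0.1,4.5,0,0,1],[-0.1,3,0,0,1],[0,1.5,0,0,1],[0,0,0,0,1]]' 60
python3 -m handwheel '[[0,0,0,0,1],[0,0,0,0,1]]'
python3 - <<'E'
from h import *
from plant import read_camera
for n in("scene","side","wrist"):
    np.save(f'v6{n}.npy',get_calibration(n));cv2.imwrite(f'pics/v6{n}.png',read_camera(n)[:,:,::-1])
g=lambda i,k,y,x,h,w:cv2.resize(cv2.imread(f'pics/{k}{i}.png')[y:y+h,x:x+w],(400,300),interpolation=cv2.INTER_CUBIC)
o=np.vstack([np.hstack([g('scene','v5',167,292,120,160),g('side','v5',97,236,120,160)]),np.hstack([g('scene','v6',105,190,120,160),g('wrist','v6',180,232,120,160)])]);cv2.imwrite('pics/g4.png',o)
E
```

```text
t: 9.15
tool_pos: [0.5463, -0.0814, 0.3867]
orientation: [2.07, 2.358, 0.003]
force: [0.6, 0.2, -2.7]
opening: 0.0154
gripper_force: 58.7
t: 10.4
tool_pos: [0.5372, 0.2444, 0.3834]
orientation: [-2.07, -2.362, 0.002]
force: [0.2, -0.1, -3.5]
opening: 0.0155
gripper_force: 58.7
t: 10.65
tool_pos: [0.5379, 0.2425, 0.3842]
orientation: [2.074, 2.359, -0.0]
force: [0.3, -1.3, -2.2]
opening: 0.0154
gripper_force: 58.7
```

View pics/g4.png

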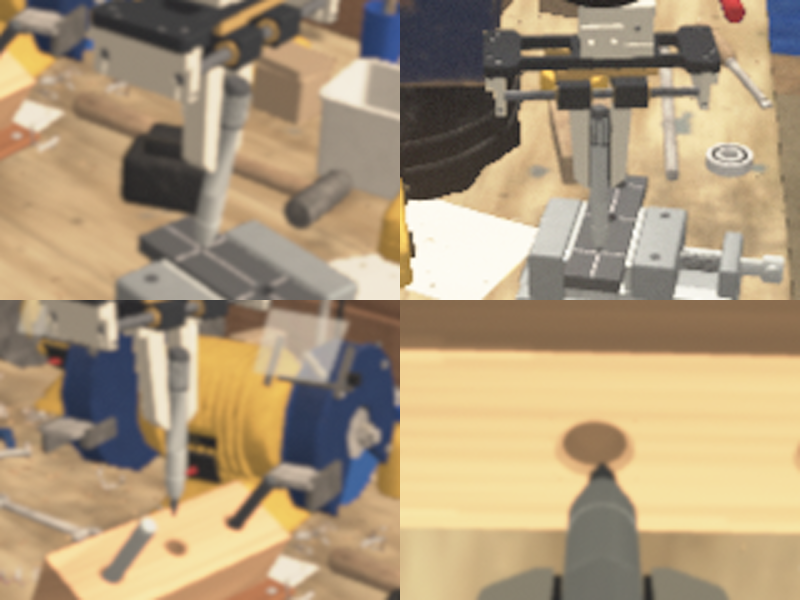

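The composite shows the punch pressed on the crossing (top row). It now hangs over its empty hole: tip at wrist (312.8,245.2) and scene (259.6,189.8), hole centre at wrist (310,236.8).

```bash
python3 - <<'E'
from h import *
s,d,w=[np.load(f'v6{n}.npy',allow_pickle=True).item() for n in("scene","side","wrist")]
t=tri(ray(s,(259.6,189.8)),ray(w,(312.8,245.2)));print('tip',t)
for z in(.112,.114):print(plane(w,(312.8,245.2),z))
M=plane(w,(310,236.8),.0866);print('hole',M,tri(ray(w,(310,236.8)),ray(s,(190+176/2.5,105+247/2.5))))
from plant import readout;print(readout.read_state()['tool_pos'])
E
```

```text
tip (array([0.5385, 0.2453, 0.117 ]), [np.float64(0.0012049694712749997), np.float64(0.0012049694712748659)])
[0.5377 0.2444 0.112 ]
[0.5376 0.245  0.114 ]
hole [0.5358 0.2428 0.0866] (array([0.5366, 0.242 , 0.0854]), [np.float64(0.0008748327714522), np.float64(0.0008748327714520848)])
[0.5379 0.2429 0.3844]
```

```bash
python3 -m handwheel '[[-0.15,0,-1.0,0,1],[0,0,-1.4,0,1],[0,0,-1.0,0,1],[0,0,-0.3,0,1],[0,0,0,0,1]]' 40
python3 -m handwheel '[[0,0,0,0,1],[0.1,-0.9,-0.1,0,1],[0.1,-0.9,-0.2,0,1],[0.1,-0.9,-0.2,0,1],[0.1,-0.9,-0.3,0,1],[0.1,-0.8,-0.3,0,1],[0.1,-0.7,-0.4,0,1],[0,0,0,0,1]]' 8
python3 - <<'E'
from h import *
from plant import read_camera
for n in("scene","wrist"):
    np.save(f'v7{n}.npy',get_calibration(n));cv2.imwrite(f'pics/v7{n}.png',read_camera(n)[:,:,::-1])
a=cv2.imread('pics/v7wrist.png');b=cv2.imread('pics/v7scene.png')
cv2.imwrite('pics/g5.png',np.hstack([cv2.resize(a[150:480,160:480],(400,412)),cv2.resize(b[100:240,190:326],(400,412),interpolation=cv2.INTER_CUBIC)]))
E
```

```text
t: 11.42
tool_pos: [0.5361, 0.2436, 0.3468]
orientation: [-2.072, -2.361, 0.001]
force: [0.0, 0.8, -3.7]
opening: 0.0156
gripper_force: 39.9
t: 12.42
tool_pos: [0.5421, 0.192, 0.3316]
orientation: [-2.073, -2.36, 0.002]
force: [-0.0, 0.1, -3.1]
opening: 0.0158
gripper_force: 8.0
```

```bash
python3 - <<'E'
from h import *
c=np.load('v7scene.npy',allow_pickle=True).item();im=cv2.imread('pics/v7scene.png')
f=240/np.tan(np.radians(c["fovy"])/2);G=np.array([.5421,.192,.3316-.167])
px=lambda P:(lambda q:(c["cx"]+f*q[0]/q[2],c["cy"]+f*q[1]/q[2]))(np.linalg.inv(c["pose"])@np.r_[P,1])
for t in(.1,.3,.45,.55):
    u=np.array([.13*np.sin(t),-.99*np.sin(t),np.cos(t)]);print(t,[np.round(px(G+(s-106)/1e3*u),1) for s in(20,35,62,145)])
hsv=cv2.cvtColor(im,cv2.COLOR_BGR2HSV)
for y in range(172,214,2):print(y,''.join('#' if hsv[y,x,1]<60 else '.' for x in range(236,300)))
E
```

```text
0.1 [array([273.3, 212.3]), array([273.5, 206.2]), array([273.9, 195. ]), array([275.3, 158.3])]
0.3 [array([267.7, 208.6]), array([268.9, 203.2]), array([271. , 193.1]), array([278. , 159.9])]
0.45 [array([263.7, 205. ]), array([265.5, 200.2]), array([268.9, 191.3]), array([280. , 161.6])]
0.55 [array([261.2, 202.3]), array([263.4, 198. ]), array([267.6, 189.9]), array([281.3, 162.9])]
172 ..#########.................##########################..........
174 .............................##########.############...........#
176 .............................##########.###########.........####
178 ..............................###################..........#####
180 ..............................#################...........####..
182 ...............................###############..........####....
184 ..................................##########...........###......
186 ...................................########..........###........
188 ..................................#######..........####.........
190 .................................#######..........###...........
192 ............##..................######..........###.............
194 ..........######..............#######.........####..............
196 .........########............#######............................
198 ........#######.............######..............................
200 ......#######..............######...............................
202 .....#######..............####..................................
204 ...#######................#.....................................
206 ..#######.......................................................
208 .######.........................................................
210 ######..........................................................
212 ####...........................................................#
```

```bash
python3 -m handwheel '[[-0.06,0.45,-0.78,0,1],[-0.06,0.45,-0.78,0,1],[0,0,0,0,1]]' 8
python3 -m handwheel '[[-0.06,0.45,-0.78,0,1],[-0.06,0.45,-0.78,0,1],[0,0,0,0,1]]' 8
```

```text
t: 12.9
tool_pos: [0.5412, 0.2018, 0.3167]
orientation: [2.071, 2.36, -0.0]
force: [0.9, -2.1, 3.0]
opening: 0.0156
gripper_force: 8.0
t: 13.28
tool_pos: [0.5399, 0.2106, 0.3008]
orientation: [2.072, 2.361, -0.0]
force: [-0.0, 0.6, -0.2]
opening: 0.007
gripper_force: 0.1
```

```bash
python3 - <<'E'
from h import *
from plant import read_camera,readout
print(readout.read_state()['opening'],readout.read_state()['tool_pos'])
for n in("scene","side","wrist"):
    np.save(f'v8{n}.npy',get_calibration(n));cv2.imwrite(f'pics/v8{n}.png',read_camera(n)[:,:,::-1])
def sh(n,y0,y1,x0,x1,s):
    im=cv2.imread(f'pics/v8{n}.png');h=cv2.cvtColor(im,cv2.COLOR_BGR2HSV)
    print(n)
    for y in range(y0,y1,s):print(y,''.join(('@' if h[y,x,2]<75 else '#') if h[y,x,1]<65 else '.' for x in range(x0,x1,s)))
sh('scene',160,214,232,310,2);sh('side',210,300,250,370,2);sh('wrist',200,480,180,440,5)
E
```

```text
0.007047398013725493 [0.5399 0.2106 0.3008]
scene
160 #########..######..@@##................
162 #######################................
164 ###########...#########................
166 ###########...#########................
168 ##########....#########................
170 ##########....#########............####
172 ...#####......#########............####
174 ..............#########..........######
176 ..............#########.........#######
178 ..............#########.........#######
180 ..............##########.......@@....##
182 ...............#########......@@.....#.
184 ...............#########.....#@........
186 ...............#########.....@#.......#
188 ...............#########....#####......
190 ...............########....#######.....
192 ........##......#######..#########.....
194 .......####......###.############......
196 .......####.......#############........
198 ......####........#########............
200 .....####.......########...............
202 .....###......#######..................
204 ....###.......####.....................
206 ...####...........................
[... 5565 characters left out ...]
#########@@@@@@@
420 @@@@@@@@@@@@@@@@@#######..##..################@@@@@@
425 @@@@@@@@@@@@@@@@########..##..################@@@@@@
430 @@@@@@@@@@@@@@@@#@######..##..#################@@@@@
435 @@@@@@@@@@@@@@@@@@#######.######################@@@@
440 @@@@@@@@@@@@@@@@@#@#####@####@##################@@@@
445 @@@@@@@@@@@@@@@@@@@#####@####@#################@@@@@
450 @@@@@@@@@@@@@@@@@@@#####@####@##################@@@@
455 @@@@@@@@@@@@@@@@@@@#####@.#.........................
460 @@@@@@@@@@@@@@@@@@######@...........................
465 ....................................................
470 ....................................................
475 ....................................................
```

```bash
python3 -m handwheel '[[0,0,1,0,0.95],[0,0,3,0,0.8],[0,0,4,0,0.6],[0,-1.0,2,0,0.5],[0,0,0,0,0.5],[0,0,0,0,0.5]]' 10
python3 - <<'E'
from h import *
from plant import read_camera
for n in("scene","side","wrist"):
    np.save(f'v9{n}.npy',get_calibration(n));cv2.imwrite(f'pics/v9{n}.png',read_camera(n)[:,:,::-1])
def sh(n,y0,y1,x0,x1,s):
    im=cv2.imread(f'pics/v9{n}.png');h=cv2.cvtColor(im,cv2.COLOR_BGR2HSV)
    print(n)
    for y in range(y0,y1,s):print(y,''.join(('@' if h[y,x,2]<75 else '#') if h[y,x,1]<65 else '.' for x in range(x0,x1,s)))
sh('scene',160,214,232,320,2);sh('side',210,300,280,350,2);sh('wrist',140,420,180,440,5)
E
```

```text
t: 14.18
tool_pos: [0.5395, 0.2003, 0.3994]
orientation: [-2.072, -2.36, 0.003]
force: [0.2, 0.0, 0.2]
opening: 0.0455
gripper_force: 0.0
scene
160 ##.................@........................
162 ........#...........@@......................
164 .........#..................................
166 ..........#....@@@..........................
168 .........#.....@@@@@@@......................
170 ##......#......@@.@@@@.............######...
172 ...#####...........@@@.............#########
174 ...................@@@...........###########
176 .....................@@.........############
178 ................................############
180 ...............................@@....#######
182 ..............................@@.....#..@###
184 .............................#@.........@###
186 .............................@#.......#.@###
188 ............................@#...........##@
190 ...........................@@...............
192 ........##................@@................
194 .......####..............#@.................
196 .......####.................................
198 ......####...........
[... 4669 characters left out ...]
...@@@######@@@@
360 @@@..@######@@@........................@@@######@..@
365 @@....######@@@........................@@@######....
370 @@....######@@@.........................@@######....
375 @@....######@@..........................@@######....
380 @...@@@@@@@@@@@@@@@@@@@@@@@@@@@@@@@@@@@@@@@@@@@@@@..
385 @...@@@@@@@@@@@@@@@@@@@@@@@@@@@@@@@@@@@@@@@@@@@@@@..
390 @..@@@@@@@@@@@@@@@@@@@@@@@@@@@@@@@@@@@@@@@@@@@@@@@@.
395 @..@@@@@@@@@@@@@@@@@@@@@@@@@@@@@@@@@@@@@@@@@@@@@@@@.
400 @..################################################.
405 @..################################################.
410 @..################################################.
415 @..################################################.
```

```bash
python3 - <<'E'
from h import *
# difference to reference where the spot was free of punch: v3 frames (arm elsewhere), punch absent
for n,box in(("scene",(190,250,230,320)),("side",(225,300,270,350))):
    a=cv2.imread(f'pics/v9{n}.png');b=cv2.imread(f'pics/v4{n}.png')
    d=cv2.absdiff(cv2.GaussianBlur(a,(3,3),0),cv2.GaussianBlur(b,(3,3),0)).max(2)
    y0,y1,x0,x1=box;print(n)
    for y in range(y0,y1,2):print(y,''.join('#' if d[y,x]>25 else '.' for x in range(x0,x1,2)))
    
w=np.load('v9wrist.npy',allow_pickle=True).item()
for z in(.01,.05,.09):print(z,plane(w,(315,205),z),plane(w,(312,300),z))
h=cv2.cvtColor(cv2.imread('pics/v9wrist.png'),cv2.COLOR_BGR2HSV)
for y in range(196,314,6):
    x=[k for k in range(285,345) if h[y,k,1]<70];print(y,(x[0],x[-1],int(np.mean(h[y,x,2]))) if x else None)
E
```

```text
scene
190 .............................................
192 .............................................
194 .............................................
196 .............................................
198 .............................................
200 .............................................
202 .............................................
204 .................##..........................
206 .................###.........................
208 ..................###........................
210 ...................###.......................
212 ...................#####.....................
214 ...................######....................
216 ....................######...................
218 .....................#####...................
220 .....................######..................
222 ......................######.................
224 .......................######................
226 ........................######...............
228 .........................#####...............
230 .........................######..............
232 ..........................######........
[... 1951 characters left out ...]
..................................
295 ........................................
297 ........................................
299 ........................................
0.01 [0.5394 0.2066 0.01  ] [0.5495 0.106  0.01  ]
0.05 [0.5383 0.2146 0.05  ] [0.5473 0.1249 0.05  ]
0.09 [0.5372 0.2226 0.09  ] [0.545  0.1438 0.09  ]
196 None
202 (315, 316, 113)
208 (312, 319, 106)
214 (312, 318, 105)
220 (307, 322, 117)
226 (304, 324, 189)
232 (304, 324, 199)
238 (304, 323, 200)
244 (304, 323, 197)
250 (304, 322, 202)
256 (303, 322, 192)
262 (302, 322, 182)
268 (302, 321, 187)
274 (302, 320, 191)
280 (302, 320, 190)
286 (301, 320, 159)
292 (300, 320, 137)
298 (301, 319, 176)
304 (305, 314, 160)
310 None
```

```bash
python3 - <<'E'
from h import *
a=cv2.imread(f'pics/v9scene.png');b=cv2.imread(f'pics/v0scene.png') if 0 else cv2.imread('pics/scene0.png')
d=cv2.absdiff(cv2.GaussianBlur(a,(3,3),0),cv2.GaussianBlur(b,(3,3),0)).max(2)
for y in range(200,280,4):
    x=[k for k in range(250,340) if d[y,k]>25];print(y,(x[0],x[-1],len(x),int(a[y,x].mean())) if x else None)
s,dd,w=[np.load(f'v9{n}.npy',allow_pickle=True).item() for n in("scene","side","wrist")]
np.save('x.npy',0)
print('tip',tri(ray(s,(265,203)),ray(w,(315.5,202))))
print('tip side?',tri(ray(dd,(308.5,272)),ray(w,(315.5,202))), 'side bottom',tri(ray(dd,(308.5,289)),ray(w,(315.5,225))))
E
```

```text
200 (258, 267, 10, 198)
204 (258, 267, 10, 142)
208 (265, 270, 6, 161)
212 (268, 276, 9, 209)
216 (269, 280, 12, 193)
220 (273, 283, 11, 196)
224 (275, 286, 12, 189)
228 (279, 289, 11, 178)
232 (281, 292, 12, 181)
236 (285, 295, 11, 193)
240 (288, 297, 10, 200)
244 (290, 300, 11, 181)
248 (293, 304, 12, 161)
252 (296, 305, 10, 165)
256 (299, 308, 10, 122)
260 (302, 302, 1, 141)
264 None
268 None
272 None
276 None
tip (array([0.5376, 0.2253, 0.0931]), [np.float64(0.0005060088104960742), np.float64(0.0005060088104961575)])
tip side? (array([0.5375, 0.2333, 0.1331]), [np.float64(0.001536314267921534), np.float64(0.0015363142679215933)]) side bottom (array([0.5413, 0.1994, 0.0597]), [np.float64(0.0006283098151144229), np.float64(0.0006283098151144119)])
```

```bash
python3 - <<'E'
from h import *
s,dd,w=[np.load(f'v9{n}.npy',allow_pickle=True).item() for n in("scene","side","wrist")]
t=tri(ray(s,(264.5,203)),ray(w,(315.5,202)))[0]
for p,q in(((303.5,257),(310,303)),((302,254.5),(310.5,298))):
    c=tri(ray(s,p),ray(w,q));a=c[0]-t;L=np.linalg.norm(a);print(c,L,a/L)
E
```

```text
(array([0.5458, 0.1038, 0.0101]), [np.float64(0.002471193085114626), np.float64(0.0024711930851145755)]) 0.14771273025202006 [ 0.0586 -0.8242 -0.5632]
(array([0.5461, 0.1103, 0.0127]), [np.float64(0.0016150899517843186), np.float64(0.0016150899517841685)]) 0.1409243781056593 [ 0.0641 -0.818  -0.5716]
```

```bash
python3 -m handwheel '[[0.2,-3,0,0,0.5],[0.2,-3,0,0,0.5],[0,0,-4,0,0.5],[0,0,-5,0,0.5],[0,0,-5,0,0.5],[0,0,-3.5,0,0.5],[0,0,-2.2,0,0.5],[0,0,0,0,0.5]]' 10
python3 -m handwheel '[[0,0,0,0,0.8],[0,0,0,0,1],[0,0,0,0,1],[0,0,0,0,1],[0,0,0,0,1]]' 15
```

```text
t: 15.32
tool_pos: [0.542, 0.1404, 0.2008]
orientation: [-2.07, -2.358, 0.008]
force: [0.1, 0.6, 0.6]
opening: 0.0465
gripper_force: 0.0
t: 15.95
tool_pos: [0.5445, 0.1406, 0.2049]
orientation: [2.071, 2.36, 0.003]
force: [2.6, -1.4, 2.8]
opening: 0.0174
gripper_force: 14.8
```

```bash
python3 -m handwheel '[[0,0,1,0,1],[0,-1,2,0,1],[0,-2,3,0,1],[0,-2,3,0,1],[0,0,0,0,1]]' 15
cat > m.py <<'E'
from h import *
from plant import read_camera,readout
import sys
k=sys.argv[1];st=readout.read_state();G=st['tool_pos']-[0,0,.167];print(st['opening'],st['gripper_force'],G)
F={}
for n in("scene","side"):
    c=get_calibration(n);im=read_camera(n);cv2.imwrite(f'pics/{k}{n}.png',im[:,:,::-1]);F[n]=(c,im)
def px(c,P):
    f=240/np.tan(np.radians(c["fovy"])/2);q=np.linalg.inv(c["pose"])@np.r_[P,1];return np.array([c["cx"]+f*q[0]/q[2],c["cy"]+f*q[1]/q[2]])
yaw=.13
e=np.array([np.sin(yaw),-np.cos(yaw),0])
c,im=F["scene"];ref=cv2.imread('pics/scene0.png' )[:,:,::-1]
d=cv2.absdiff(cv2.GaussianBlur(im,(3,3),0),cv2.GaussianBlur(ref,(3,3),0)).max(2)
# fraction of changed pixels along the tip side of the punch (40..95 mm from grip) per lean angle
for t in np.arange(-.4,2.4,.1):
    u=e*np.sin(t)+[0,0,np.cos(t)]
    L=[px(c,G-r*u) for r in np.linspace(.04,.095,12)]
    v=[int(d[int(round(y)),int(round(x))]) for x,y in L]
    print(round(t,2),np.sum(np.array(v)>25),end=' | ')
E
python3 m.py a1
```

```text
t: 16.58
tool_pos: [0.5451, 0.0892, 0.2981]
orientation: [2.072, 2.356, 0.007]
force: [0.2, 0.6, -2.8]
opening: 0.0174
gripper_force: 14.8
0.017363304549445867 14.833908459021927 [0.5451 0.0892 0.1311]
-0.4 0 | -0.3 0 | -0.2 0 | -0.1 0 | -0.0 0 | 0.1 0 | 0.2 0 | 0.3 0 | 0.4 0 | 0.5 0 | 0.6 0 | 0.7 0 | 0.8 0 | 0.9 0 | 1.0 0 | 1.1 0 | 1.2 0 | 1.3 0 | 1.4 0 | 1.5 0 | 1.6 0 | 1.7 1 | 1.8 9 | 1.9 11 | 2.0 11 | 2.1 12 | 2.2 12 | 2.3 12 |
```

```bash
python3 -m handwheel '[[0,0,0,0,1],[0,0,0,0,1]]' 7; python3 m.py a2
python3 -m handwheel '[[0,0,0,0,1],[0,0,0,0,1]]' 5; python3 m.py a3
```

```text
t: 16.92
tool_pos: [0.5433, 0.0911, 0.2927]
orientation: [-2.07, -2.36, 0.002]
force: [0.0, 0.9, -4.0]
opening: 0.0159
gripper_force: 7.2
0.01593167315507529 7.21948050922947 [0.5433 0.0911 0.1257]
-0.4 0 | -0.3 0 | -0.2 0 | -0.1 0 | -0.0 0 | 0.1 0 | 0.2 0 | 0.3 0 | 0.4 0 | 0.5 0 | 0.6 0 | 0.7 1 | 0.8 2 | 0.9 6 | 1.0 10 | 1.1 12 | 1.2 0 | 1.3 0 | 1.4 0 | 1.5 0 | 1.6 0 | 1.7 2 | 1.8 8 | 1.9 9 | 2.0 10 | 2.1 10 | 2.2 10 | 2.3 12 | t: 17.27
tool_pos: [0.5438, 0.0907, 0.2939]
orientation: [-2.072, -2.361, 0.0]
force: [-0.7, -0.4, -2.3]
opening: 0.016
gripper_force: 5.0
0.015991813965805533 5.033973440586124 [0.5438 0.0907 0.1269]
-0.4 0 | -0.3 1 | -0.2 3 | -0.1 5 | -0.0 10 | 0.1 12 | 0.2 10 | 0.3 0 | 0.4 0 | 0.5 0 | 0.6 0 | 0.7 0 | 0.8 0 | 0.9 0 | 1.0 0 | 1.1 0 | 1.2 0 | 1.3 0 | 1.4 0 | 1.5 0 | 1.6 0 | 1.7 1 | 1.8 7 | 1.9 9 | 2.0 10 | 2.1 10 | 2.2 11 | 2.3 10 |
```

```bash
python3 -m handwheel '[[0,0,0,0,1],[0,0,3,0,1],[0,0,4,0,1],[-0.1,2.0,2,0,1],[-0.1,3.5,0,0,1],[-0.2,4,0,0,1],[-0.2,3.5,0,0,1],[-0.1,2.2,0,0,1],[0,0,0,0,1],[0,0,0,0,1]]' 40
cat > tip.py <<'E'
from h import *
from plant import read_camera,readout
import sys
k=sys.argv[1];st=readout.read_state();print(st['tool_pos'],st['opening'])
w=get_calibration("wrist");im=read_camera("wrist");s=get_calibration("scene");ims=read_camera("scene")
cv2.imwrite(f'pics/{k}wrist.png',im[:,:,::-1]);cv2.imwrite(f'pics/{k}scene.png',ims[:,:,::-1])
h=cv2.cvtColor(im,cv2.COLOR_RGB2HSV)
for y in range(225,275,3):
    x=[q for q in range(290,336) if h[y,q,1]<75 or h[y,q,2]<75];print(y,(x[0],x[-1],int(h[y,x,2].mean())) if x else None,end=' ')
print()
# scene: tip via difference to v4 (punch absent from rack)
ref=cv2.imread('pics/v4scene.png')[:,:,::-1]
d=cv2.absdiff(cv2.GaussianBlur(ims,(3,3),0),cv2.GaussianBlur(ref,(3,3),0)).max(2)
for y in range(166,206,3):
    x=[q for q in range(244,290) if d[y,q]>25];print(y,(x[0],x[-1],len(x)) if x else None,end=' ')
E
python3 tip.py b1
```

```text
t: 18.62
tool_pos: [0.5368, 0.2423, 0.3837]
orientation: [2.072, 2.361, -0.001]
force: [0.4, -0.3, -2.6]
opening: 0.015
gripper_force: 40.3
[0.5368 0.2423 0.3837] 0.01495970879296702
225 None 228 (310, 315, 67) 231 (308, 317, 89) 234 (306, 319, 117) 237 (304, 321, 118) 240 (302, 323, 119) 243 (301, 324, 130) 246 (301, 324, 126) 249 (300, 325, 125) 252 (300, 325, 122) 255 (300, 325, 120) 258 (300, 325, 118) 261 (300, 325, 118) 264 (299, 325, 121) 267 (299, 326, 122) 270 (299, 326, 118) 273 (298, 327, 116) 
166 (255, 264, 10) 169 (255, 264, 10) 172 (255, 263, 9) 175 (254, 262, 9) 178 (256, 262, 7) 181 (254, 262, 9) 184 (253, 261, 9) 187 (254, 259, 6) 190 (254, 258, 5) 193 (254, 257, 4) 196 None 199 None 202 None 205 None
```

```bash
python3 - <<'E'
from h import *
w,s=get_calibration("wrist"),get_calibration("scene")
t=tri(ray(s,(255.7,194)),ray(w,(312.6,228)));print(t)
for z in(.105,.112):print(plane(w,(312.6,228),z))
G=np.array([.5368,.2423,.2167]);a=G-t[0];print(np.linalg.norm(a),a/np.linalg.norm(a))
E
```

```text
(array([0.5351, 0.2539, 0.1055]), [np.float64(9.189307108320017e-05), np.float64(9.189307108334385e-05)])
[0.5352 0.2537 0.105 ]
[0.535  0.2555 0.112 ]
0.11178304776393232 [ 0.0151 -0.1034  0.9945]
```

```bash
python3 -m handwheel '[[0.1,-0.5,0,0,1],[0,-0.35,-0.7,0,1],[0,0,-1.2,0,1],[0,0,-1.1,0,1],[0,0,0,0,1]]' 40
python3 -m handwheel '[[0,0,0,0,1],[0.1,-0.7,0,0,1],[0.1,-0.7,-0.1,0,1],[0.1,-0.7,-0.2,0,1],[0.1,-0.7,-0.3,0,1],[0.1,-0.7,-0.4,0,1],[0,-0.5,-0.4,0,1],[0,0,0,0,1]]' 9
cat > lean.py <<'E'
from h import *
from plant import read_camera,readout
import sys
k=sys.argv[1];st=readout.read_state();G=st['tool_pos']-[0,0,.167];print(st['opening'],st['gripper_force'],st['tool_pos'])
c=get_calibration("scene");im=read_camera("scene");cv2.imwrite(f'pics/{k}scene.png',im[:,:,::-1])
ref=cv2.imread('pics/v4scene.png')[:,:,::-1]
d=cv2.absdiff(cv2.GaussianBlur(im,(3,3),0),cv2.GaussianBlur(ref,(3,3),0)).max(2)
P=[]
for y in range(184,212,2):
    x=[q for q in range(250,300) if d[y,q]>25]
    if x:print(y,x[0],x[-1],end=' | ')
f=240/np.tan(np.radians(c["fovy"])/2)
def px(P):
    q=np.linalg.inv(c["pose"])@np.r_[P,1];return np.round([c["cx"]+f*q[0]/q[2],c["cy"]+f*q[1]/q[2]],1)
print();L=float(sys.argv[2])
for t in(.3,.4,.5,.6,.7):
    u=np.array([.13*np.sin(t),-.99*np.sin(t),np.cos(t)]);print(t,[px(G-r*u) for r in(.04,.06,.08,L)])
u=np.array([.065,-.496,.866]);M=np.array([.536,.2425,.0866]);print('hole axis',[px(M+r*u) for r in(0,.02,.04,.06)])
E
python3 lean.py c1 .111
```

```text
t: 19.35
tool_pos: [0.5372, 0.234, 0.352]
orientation: [-2.071, -2.36, 0.004]
force: [0.6, 1.1, -3.6]
opening: 0.0148
gripper_force: 40.3
t: 20.35
tool_pos: [0.5427, 0.1937, 0.3394]
orientation: [-2.073, -2.36, 0.001]
force: [-0.2, 0.8, -2.0]
opening: 0.0157
gripper_force: 9.0
0.015692745647130253 9.002111095469445 [0.5427 0.1937 0.3394]
184 270 279 | 186 269 278 | 188 268 277 | 190 266 276 | 192 265 274 | 194 264 273 | 196 263 272 | 198 262 271 | 200 261 269 | 202 261 268 | 204 261 266 | 206 260 262 | 
0.3 [array([270.9, 187.9]), array([269.3, 195.4]), array([267.8, 202.8]), array([265.4, 213.8])]
0.4 [array([269.6, 186.8]), array([267.4, 193.8]), array([265.3, 200.7]), array([262. , 210.9])]
0.5 [array([268.4, 185.6]), array([265.6, 192. ]), array([262.8, 198.3]), array([258.8, 207.6])]
0.6 [array([267.2, 184.2]), array([263.8, 190. ]), array([260.6, 195.6]), array([255.7, 204. ])]
0.7 [array([266.1, 182.8]), array([262.2, 187.9]), array([258.4, 192.8]), array([252.8, 200.1])]
hole axis [array([259.6, 203.4]), array([262.4, 197.5]), array([265.3, 191.3]), array([268.2, 185. ])]
```

```bash
python3 -m handwheel '[[0,0,0,0,1],[0,0.25,0.12,0,1],[-0.03,0.26,-0.43,0,1],[-0.03,0.26,-0.43,0,1],[0,0,0,0,1]]' 30
python3 lean.py c2 .111
```

```text
t: 21.02
tool_pos: [0.5431, 0.2013, 0.3347]
orientation: [2.07, 2.358, 0.002]
force: [-0.6, -6.0, 9.4]
opening: 0.0147
gripper_force: 30.1
0.01474333967722004 30.080626644194126 [0.5431 0.2013 0.3347]
184 269 278 | 186 268 277 | 188 267 276 | 190 266 275 | 192 265 274 | 194 264 273 | 196 262 271 | 198 261 270 | 200 261 269 | 202 260 268 | 204 262 267 | 206 263 265 | 
0.3 [array([268.9, 188.8]), array([267.4, 196.3]), array([265.9, 203.6]), array([263.6, 214.5])]
0.4 [array([267.7, 187.7]), array([265.5, 194.7]), array([263.4, 201.5]), array([260.3, 211.6])]
0.5 [array([266.4, 186.5]), array([263.7, 192.9]), array([261. , 199.1]), array([257. , 208.4])]
0.6 [array([265.3, 185.2]), array([262. , 190.9]), array([258.7, 196.5]), array([254. , 204.8])]
0.7 [array([264.2, 183.7]), array([260.3, 188.8]), array([256.6, 193.7]), array([251.1, 200.9])]
hole axis [array([259.6, 203.4]), array([262.4, 197.5]), array([265.3, 191.3]), array([268.2, 185. ])]
```

```bash
cat > wr.py <<'E'
from h import *
from plant import read_camera
import sys
w=get_calibration("wrist");im=read_camera("wrist");cv2.imwrite(f'pics/{sys.argv[1]}wrist.png',im[:,:,::-1])
h=cv2.cvtColor(im,cv2.COLOR_RGB2HSV);f=240/np.tan(np.radians(w["fovy"])/2)
def px(P):
    q=np.linalg.inv(w["pose"])@np.r_[P,1];return np.round([w["cx"]+f*q[0]/q[2],w["cy"]+f*q[1]/q[2]],1)
M=np.array([.536,.2425,.0866]);print('mouth c,low,up',px(M),px(M+[.0011,-.0083,-.0049]),px(M+[-.0011,.0083,.0049]))
c=px(M).astype(int)
for y in range(c[1]-30,c[1]+60,3):print(y,''.join('%4d'%v if s<70 else ('  --' if v<150 else '   .') for s,v in h[y,c[0]-32:c[0]+36:4,1:]))
E
python3 wr.py c2
```

```text
mouth c,low,up [308.6 192.3] [308.8 204.5] [308.5 179.3]
162    .   .   .   .   .   .   .   .   .   .   .   .   .   .   .   .   .
165    .   .   .   .   .   .   .   .   .   .   .   .   .   .   .   .   .
168    .   .   .   .   .   .   .   .   .   .   .   .   .   .   .   .   .
171    .   .   .   .   .   .   .   .   .   .   .   .   .   .   .   .   .
174    .   .   .   .   .   .   .   .   .   .   .   .   .   .   .   .   .
177    .   .   .   .   .   .   .   .   .   .   .   .   .   .   .   .   .
180    .   .   .   .   .   .   .   .  --   .   .   .   .   .   .   .   .
183    .   .   .   .   .   .  --  --  62  61  --   .   .   .   .   .   .
186    .   .   .   .   .  --  --  --  61  60  --  --   .   .   .   .   .
189    .   .   .   .   .  --  --  --  60  61  --  --   .   .   .   .   .
192    .   .   .   .   .  --  --  --  90  97  93  --   .   .   .   .   .
195    .   .   .   .   .  --  -- 118 113 117 114  --   .   .   .   .   .
198    .   .   .   .   .  --  -- 113 115 116 115  --   .   .   .   .   .
201    .   .   .   .   .   .  -- 115 116 116 116 121   .   .   .   .   .
204    .   .   .   . 
[... 446 characters left out ...]
113 115 117 118 119 114 140   .   .   .   .
225    .   .   .   .   .   . 113 116 117 116 119 114 120   .   .   .   .
228    .   .   .   .   .   . 113 115 117 118 119 115 116   .   .   .   .
231    .   .   .   .   .   . 112 115 117 117 118 115 115   .   .   .   .
234    .   .   .   .   .   . 113 115 117 117 119 115 115   .   .   .   .
237    .   .   .   .   .   . 113 115 118 117 120 115 112   .   .   .   .
240    .   .   .   .   .  -- 113 115 117 117 119 116 111   .   .   .   .
243    .   .   .   .   .  -- 113 115 119 121 121 116 111   .   .   .   .
246    .   .   .   .   .  -- 115 130 136 127 141 128 111   .   .   .   .
249    .   .   .   .   .  -- 129 125 111 113 116 131 125   .   .   .   .
```

```bash
cat > fit.py <<'E'
from h import *
from plant import readout
from scipy.optimize import fsolve
import sys
r31,r64=map(float,sys.argv[1:3])
w=get_calibration("wrist");f=240/np.tan(np.radians(w["fovy"])/2);W=np.linalg.inv(w["pose"])
st=readout.read_state();G=st['tool_pos']-[0,0,.167]
row=lambda P:(lambda q:w["cy"]+f*q[1]/q[2])(W@np.r_[P,1])
U=lambda t:np.array([.13*np.sin(t),-.99*np.sin(t),np.cos(t)])
# visible top edge of sleeve: offset 8.5 mm along upward normal
def N(t):return np.array([-.13*np.cos(t),.99*np.cos(t),np.sin(t)])*0
fun=lambda v:[row(G-(v[1]-.031)*U(v[0])+N(v[0]))-r31,row(G-(v[1]-.064)*U(v[0])+N(v[0]))-r64]
t,L=fsolve(fun,[.55,.108]);tip=G-L*U(t);print('lean',t,'L',L,'tip',tip)
M=np.array([.536,.2425,.0866]);h=np.array([.065,-.496,.866]);n=np.array([-.1124,.858,.5]);d=tip-M
print('depth',-d@h,'across(+up)',d@n)
E
python3 fit.py 213.5 247.5
```

```text
lean 0.3556499799961804 L 0.11539854965999599 tip [0.5378 0.2411 0.0595]
depth 0.02263029868046846 across(+up) -0.014982831828635801
```

```bash
sed -i 's/\*0$/*.0083/' fit.py; python3 fit.py 213.5 247.5; python3 - <<'E'
from h import *
import os
# same landmarks in earlier frame g1-like reference: original in-hole frame w1
w=np.load('w1.npy',allow_pickle=True).item();im=cv2.imread('pics/w1.png');h=cv2.cvtColor(im,cv2.COLOR_BGR2HSV)
print([int(v) for v in h[170:236:2,297,2]])
E
```

```text
lean 0.3208889346039697 L 0.1064670847262774 tip [0.5387 0.2345 0.0667]
depth 0.01314611727268801 across(+up) -0.017114034904248728
[111, 111, 111, 122, 120, 107, 106, 106, 106, 106, 107, 105, 105, 105, 106, 105, 106, 105, 105, 105, 105, 106, 106, 106, 106, 106, 105, 106, 106, 110, 100, 66, 96]
```

```bash
python3 -m handwheel '[[-0.12,0.1,0.3,0,1],[0,0.1,0,0,1],[0,0,0,0,1]]' 12
python3 wr.py c3 | sed -n 6,22p; python3 lean.py c3 .108 | sed -n 2p
```

```text
t: 21.5
tool_pos: [0.5407, 0.2041, 0.335]
orientation: [-2.072, -2.361, 0.001]
force: [0.4, -0.1, -2.8]
opening: 0.0155
gripper_force: 11.9
180    .   .   .   .   .   .   .   .   .   .   .   .   .   .   .   .   .
183    .   .   .   .   .   .   .   .   .   .   .   .   .   .   .   .   .
186    .   .   .   .   .   .   .   .   .   .   .   .   .   .   .   .   .
189    .   .   .   .   .   .  74  61  --  --  --   .   .   .   .   .   .
192    .   .   .   .   .  --  77  81  --  --  --  --   .   .   .   .   .
195    .   .   .   .   . 117 113 118 113  --  --  --   .   .   .   .   .
198    .   .   .   .   . 114 115 116 116  --  --  --   .   .   .   .   .
201    .   .   .   .   . 115 116 116 117 116  --  --   .   .   .   .   .
204    .   .   .   .   . 115 116 116 117 114  --  --   .   .   .   .   .
207    .   .   .   . 122 116 117 116 119 114  --   .   .   .   .   .   .
210    .   .   .   . 114 116 118 117 119 114 128   .   .   .   .   .   .
213    .   .   .   . 114 124 151 157 150 127 118   .   .   .   .   .   .
216    .   .   .   . 133 144 120 120 122 145 137   .   .   .   .   .   .
219    .   .   .   . 146 115 116 118 119 116 146   .   .   .   .   .   .
222    .   .   .   . 117 115 117 118 120 116 125   .   .   .   .   .   .
225    .   .   .   . 114 115 117 117 119 116 114   .   .   .   .   .   .
228    .   .   .   . 113 116 117 118 119 116 111   .   .   .   .   .   .
184 267 276 | 186 266 275 | 188 265 274 | 190 264 273 | 192 262 272 | 194 261 270 | 196 260 269 | 198 259 268 | 200 258 267 | 202 258 265 | 204 258 263 |
```

```bash
python3 -m handwheel '[[0.3,0,0,0,1],[0,0,0,0,1]]' 12
python3 wr.py c4 | sed -n 1,22p; python3 lean.py c4 .108 | sed -n 2p
```

```text
t: 21.85
tool_pos: [0.5443, 0.2037, 0.3357]
orientation: [2.072, 2.361, 0.0]
force: [-0.0, 0.0, -1.8]
opening: 0.0156
gripper_force: 11.9
mouth c,low,up [307.5 196.5] [307.7 208.5] [307.3 183.7]
166    .   .   .   .   .   .   .   .   .   .   .   .   .   .   .   .   .
169    .   .   .   .   .   .   .   .   .   .   .   .   .   .   .   .   .
172    .   .   .   .   .   .   .   .   .   .   .   .   .   .   .   .   .
175    .   .   .   .   .   .   .   .   .   .   .   .   .   .   .   .   .
178    .   .   .   .   .   .   .   .   .   .   .   .   .   .   .   .   .
181    .   .   .   .   .   .   .   .   .   .   .   .   .   .   .   .   .
184    .   .   .   .   .   .   .   .   .   .   .   .   .   .   .   .   .
187    .   .   .   .   .   .  --  65  61  71   .   .   .   .   .   .   .
190    .   .   .   .   .  --  --  61  60  62  --   .   .   .   .   .   .
193    .   .   .   .   .  --  --  68  83  75  --  --   .   .   .   .   .
196    .   .   .   .   .  --  -- 110 116 115  --  --   .   .   .   .   .
199    .   .   .   .   .  -- 118 114 115 117 113  --   .   .   .   .   .
202    .   .   .   .   .  -- 114 116 116 117 114  --   .   .   .   .   .
205    .   .   .   .   .   . 114 116 116 116 116   .   .   .   .   .   .
208    .   .   .   .   .   . 114 117 116 117 116 120   .   .   .   .   .
211    .   .   .   .   . 143 114 116 118 117 116 112   .   .   .   .   .
214    .   .   .   .   . 136 117 145 161 161 141 113   .   .   .   .   .
217    .   .   .   .   . 142 154 123 118 119 126 148   .   .   .   .   .
220    .   .   .   .   . 170 116 116 117 118 117 117   .   .   .   .   .
223    .   .   .   .   . 164 114 117 117 118 118 113   .   .   .   .   .
226    .   .   .   .   . 157 115 117 117 117 118 113   .   .   .   .   .
184 268 277 | 186 267 276 | 188 266 275 | 190 265 274 | 192 264 273 | 194 263 271 | 196 261 270 | 198 260 269 | 200 260 268 | 202 259 267 | 204 260 266 |
```

```bash
python3 -m handwheel '[[-0.03,0.25,-0.43,0,1],[-0.03,0.25,-0.43,0,1],[0,0,0,0,1]]' 20
python3 wr.py c5 | sed -n 6,22p; python3 lean.py c5 .108 | sed -n 2p
```

```text
t: 22.32
tool_pos: [0.5431, 0.2092, 0.3262]
orientation: [-2.071, -2.361, 0.001]
force: [0.5, 1.3, -3.2]
opening: 0.0155
gripper_force: 19.9
191    .   .   .   .   .   .   .   .   .   .   .   .   .   .   .   .   .
194    .   .   .   .   .   .   .   .   .   .   .   .   .   .   .   .   .
197    .   .   .   .   .   .   .   . 149   .   .   .   .   .   .   .   .
200    .   .   .   .   .   . 117 118 118 119 119   .   .   .   .   .   .
203    .   .   .   .   . 124 116 118 118 119 117 118   .   .   .   .   .
206    .   .   .   .   . 115 116 118 119 119 118 112   .   .   .   .   .
209    .   .   .   .   . 114 117 123 134 130 120 113   .   .   .   .   .
212    .   .   .   .   . 114 147 155 144 147 160 125   .   .   .   .   .
215    .   .   .   .   . 145 130 119 119 121 119 146   .   .   .   .   .
218    .   .   .   .   . 149 116 119 118 120 119 115   .   .   .   .   .
221    .   .   .   .   . 139 115 118 119 119 119 114   .   .   .   .   .
224    .   .   .   .   . 126 116 119 119 119 119 114   .   .   .   .   .
227    .   .   .   .   . 125 116 119 119 119 120 114   .   .   .   .   .
230    .   .   .   .   . 125 116 118 119 120 120 116   .   .   .   .   .
233    .   .   .   .   . 125 116 118 118 119 120 115   .   .   .   .   .
236    .   .   .   .   . 125 115 118 120 119 120 116   .   .   .   .   .
239    .   .   .   .   . 126 115 118 119 120 121 115   .   .   .   .   .
184 263 278 | 186 266 276 | 188 265 275 | 190 264 274 | 192 263 272 | 194 262 271 | 196 260 270 | 198 259 269 | 200 259 267 | 202 258 266 | 204 258 263 | 206 261 261 |
```

```bash
python3 -m handwheel '[[-0.03,0.25,-0.43,0,1],[-0.03,0.25,-0.43,0,1],[0,0,0,0,1]]' 15
python3 -m handwheel '[[-0.03,0.25,-0.43,0,1],[0,0,0,0,1]]' 15
```

```text
t: 22.8
tool_pos: [0.5426, 0.2141, 0.3178]
orientation: [-2.072, -2.361, 0.001]
force: [0.3, 0.4, -2.7]
opening: 0.0157
gripper_force: 14.9
t: 23.05
tool_pos: [0.5423, 0.2165, 0.3137]
orientation: [-2.072, -2.361, 0.001]
force: [0.2, 1.9, -3.4]
opening: 0.0155
gripper_force: 14.9
```

```bash
python3 -m handwheel '[[-0.03,0.22,-0.43,0,1],[-0.03,0.22,-0.43,0,1],[0,0,0,0,1]]' 10
python3 -m handwheel '[[-0.03,0.22,-0.4,0,1],[0,0,0,0,1]]' 10
```

```text
t: 23.42
tool_pos: [0.5422, 0.2207, 0.3062]
orientation: [2.072, 2.36, 0.001]
force: [-1.3, -1.7, 4.5]
opening: 0.0155
gripper_force: 10.1
t: 23.68
tool_pos: [0.5424, 0.2227, 0.3037]
orientation: [2.071, 2.359, 0.003]
force: [-3.1, -4.2, 12.8]
opening: 0.0153
gripper_force: 10.2
```

```bash
python3 -m handwheel '[[0,-0.25,0.2,0,1],[0,-0.25,0.1,0,1],[0,0,0,0,1]]' 5
python3 lean.py d1 .11; python3 wr.py d1 | sed -n 1,22p
```

```text
t: 24.05
tool_pos: [0.5415, 0.219, 0.3045]
orientation: [-2.071, -2.361, -0.003]
force: [0.3, 7.3, -1.0]
opening: 0.0159
gripper_force: 5.1
0.01588172256918577 5.110760614751513 [0.5415 0.219  0.3045]
184 257 282 | 186 257 280 | 188 257 279 | 190 257 277 | 192 259 275 | 194 262 273 | 196 261 272 | 198 260 270 | 200 259 269 | 202 258 267 | 204 258 265 | 206 261 261 | 
0.3 [array([264. , 199.4]), array([262.6, 206.5]), array([261.2, 213.5]), array([259.1, 223.7])]
0.4 [array([262.8, 198.3]), array([260.7, 204.9]), array([258.8, 211.4]), array([255.9, 220.8])]
0.5 [array([261.6, 197.1]), array([259. , 203.2]), array([256.4, 209.1]), array([252.8, 217.6])]
0.6 [array([260.5, 195.8]), array([257.3, 201.2]), array([254.2, 206.5]), array([249.8, 214.1])]
0.7 [array([259.4, 194.4]), array([255.7, 199.1]), array([252.2, 203.7]), array([247. , 210.4])]
hole axis [array([259.6, 203.4]), array([262.4, 197.5]), array([265.3, 191.3]), array([268.2, 185. ])]
mouth c,low,up [308.  236.6] [308.2 248.7] [307.8 223.6]
206    .   .   .   .   .   .   .   .   .   .   .   .   .   .   .   .   .
209    .   .
[... 747 characters left out ...]
119 121 122 123 122 117 139   .   .   .   .
242    .   .   .   .   . 116 119 128 137 139 132 118 134   .   .   .   .
245    .   .   .   .   . 119 143 144 122 131 150 141 130   .   .   .   .
248    .   .   .   .   . 131 125 115 116 117 120 120 134   .   .   .   .
251    .   .   .   .   . 116 111 114 117 118 120 120 145   .   .   .   .
254    .   .   .   .   . 118 111 114 117 117 120 120 147   .   .   .   .
257    .   .   .   .   . 118 112 115 117 117 120 120 140   .   .   .   .
260    .   .   .   .   . 119 112 115 117 117 120 120 130   .   .   .   .
263    .   .   .   .   . 120 113 116 117 117 120 120 126   .   .   .   .
266    .   .   .   .   . 124 113 116 117 116 120 120 123   .   .   .   .
```

```bash
python3 - <<'E'
from h import *
w=get_calibration("wrist");f=240/np.tan(np.radians(w["fovy"])/2)
px=lambda P:(lambda q:np.array([w["cx"]+f*q[0]/q[2],w["cy"]+f*q[1]/q[2]]))(np.linalg.inv(w["pose"])@np.r_[P,1])
M=np.array([.536,.2425,.0866]);h=np.array([.065,-.496,.866]);n=np.array([-.1124,.858,.5])
for a in(.004,.008,.012,.016,.02,.03,.041):print(a,px(M+a*h+n*.0085),px(M+a*h+n*.0065))
im=cv2.imread('pics/v9scene.png')
import glob
v=cv2.cvtColor(cv2.imread('pics/d1wrist.png'),cv2.COLOR_BGR2GRAY);print([int(x) for x in v[222:300:2,310]])
E
```

```text
0.004 [307.7715 230.6575] [307.8085 233.4004]
0.008 [307.708  236.2781] [307.7459 239.0174]
0.012 [307.6426 242.0593] [307.6816 244.7938]
0.016 [307.5754 248.0081] [307.6154 250.7364]
0.02 [307.5061 254.132 ] [307.5473 256.8525]
0.03 [307.3239 270.2601] [307.3681 272.9536]
0.041 [307.1065 289.486 ] [307.1545 292.1348]
[206, 156, 121, 120, 120, 120, 120, 120, 120, 122, 137, 132, 115, 115, 116, 115, 115, 116, 115, 115, 115, 115, 115, 115, 114, 114, 115, 114, 115, 114, 116, 114, 115, 115, 115, 115, 117, 116, 116]
```

```bash
python3 -m handwheel '[[0,0.1,0,0,0.8],[0,0,0,0,0.6],[0,0,0,0,0.55],[0,0,0,0,0.55]]' 5
python3 wr.py d2 | sed -n 1,22p; python3 - <<'E'
from h import *
v=cv2.cvtColor(cv2.imread('pics/d2wrist.png'),cv2.COLOR_BGR2GRAY);print([int(x) for x in v[222:300:2,310]])
E
```

```text
t: 24.65
tool_pos: [0.5416, 0.2188, 0.3045]
orientation: [2.073, 2.361, -0.0]
force: [-0.8, 0.1, 0.4]
opening: 0.0403
gripper_force: 0.0
mouth c,low,up [308.1 235.2] [308.3 247.4] [307.9 222.2]
205    .   .   .   .   .   .   .   .   .   .   .   .   .   .   .   .   .
208    .   .   .   .   .   .   .   .   .   .   .   .   .   .   .   .   .
211    .   .   .   .   .   .   .   .   .   .   .   .   .   .   .   .   .
214    .   .   .   .   .   .   .   .   .   .   .   .   .   .   .   .   .
217    .   .   .   .   .   .   .   .   .   .   .   .   .   .   .   .   .
220    .   .   .   .   .   .   .   .   .   .   .   .   .   .   .   .   .
223    .   .   .   .   .   .   . 151 142   .   .   .   .   .   .   .   .
226    .   .   .   .   . 132 118 120 120 122 123   .   .   .   .   .   .
229    .   .   .   .   . 115 118 120 120 121 121 117   .   .   .   .   .
232    .   .   .   .  -- 115 118 120 120 121 121 116   .   .   .   .   .
235    .   .   .   .  -- 115 118 120 121 121 121 116 128   .   .   .   .
238    .   .   .   .  -- 115 118 120 122 123 122 116 130   .   .   .   .
241    .   .   .   .   . 116 121 135 140 147 142 124 123   .   .   .   .
244    .   .   .   .   . 123 145 137 117 118 132 137 126   .   .   .   .
247    .   .   .   .   . 124 112 112 115 116 119 118 128   .   .   .   .
250    .   .   .   .   . 118 110 112 116 116 118 118 135   .   .   .   .
253    .   .   .   .   . 121 110 112 116 117 119 119 129   .   .   .   .
256    .   .   .   .   . 122 111 115 116 116 119 119 125   .   .   .   .
259    .   .   .   .   . 124 112 114 116 116 118 119 122   .   .   .   .
262    .   .   .   .   . 129 111 114 116 116 118 118 120   .   .   .   .
265    .   .   .   .   . 130 112 115 115 115 118 118 116   .   .   .   .
[175, 122, 118, 119, 118, 119, 120, 118, 120, 135, 130, 115, 115, 114, 115, 114, 114, 114, 113, 113, 114, 114, 114, 113, 114, 114, 113, 114, 113, 114, 114, 113, 113, 113, 114, 114, 114, 114, 114]
```

```bash
python3 -m handwheel '[[0,0,1,0,0.55],[0,0,3,0,0.5],[0,0,4,0,0.4],[0.6,-1.5,2,-0.13,0],[0.2,-0.7,0,0,0],[0,0,0,0,0],[0,0,0,0,0]]' 5
python3 - <<'E'
from h import *
from plant import read_camera,readout
print(readout.read_state()['tool_pos'])
for n,(y0,y1,x0,x1) in(("scene",(165,212,240,300)),("side",(236,300,255,365))):
    im=read_camera(n)[:,:,::-1];cv2.imwrite(f'pics/e{n}.png',im);ref=cv2.imread(f'pics/{n}0.png')
    d=cv2.absdiff(cv2.GaussianBlur(im,(3,3),0),cv2.GaussianBlur(ref,(3,3),0)).max(2)[y0:y1,x0:x1]
    ys,xs=np.where(d>25);print(n,d.max(),len(ys),(x0+xs.min(),x0+xs.max(),y0+ys.min(),y0+ys.max()) if len(ys) else '')
    h=cv2.cvtColor(im,cv2.COLOR_BGR2HSV)
w=get_calibration("wrist");im=read_camera("wrist")[:,:,::-1];cv2.imwrite('pics/ewrist.png',im)
for k in('w1','ewrist'):
    h=cv2.cvtColor(cv2.imread(f'pics/{k}.png'),cv2.COLOR_BGR2HSV)
    for y in range(160,300,10):
        x=[q for q in range(260,345) if h[y,q,1]<75];print(y,(x[0],x[-1]) if x else None,end=' ')
    print()
E
```

```text
t: 25.58
tool_pos: [0.5492, 0.197, 0.4029]
orientation: [-2.219, -2.222, 0.003]
force: [-0.2, -0.6, 0.4]
opening: 0.0905
gripper_force: 0.0
[0.5492 0.197  0.4029]
scene 129 236 (np.int64(261), np.int64(283), np.int64(174), np.int64(203))
side 128 369 (np.int64(298), np.int64(314), np.int64(241), np.int64(295))
160 None 170 (286, 305) 180 (285, 306) 190 (286, 306) 200 (286, 306) 210 (286, 307) 220 (286, 309) 230 (286, 310) 240 (284, 313) 250 (284, 314) 260 (284, 315) 270 (284, 316) 280 (288, 312) 290 None 
160 None 170 (287, 306) 180 (288, 308) 190 (289, 310) 200 (291, 311) 210 (292, 313) 220 (292, 315) 230 (293, 317) 240 (293, 321) 250 (292, 323) 260 (294, 325) 270 (295, 326) 280 (299, 323) 290 None
```

```bash
python3 - <<'E'
from h import *
for k,x in(('w1',300),('ewrist',310)):
    h=cv2.cvtColor(cv2.imread(f'pics/{k}.png'),cv2.COLOR_BGR2HSV)
    print(k,[r for r in range(270,300) if (h[r,285:330,1]<75).sum()>6][-1],'cap',[int(v) for v in h[226:246:2,x,2]],'step',[int(v) for v in h[168:192:2,x-4 if k=='w1' else 299,2]])
s,d=get_calibration("scene"),get_calibration("side")
for n,b in(("scene",(165,205,255,300)),("side",(236,300,295,325))):
    for k in(f'{n}0',f'e{n}'):
        h=cv2.cvtColor(cv2.imread(f'pics/{k}.png'),cv2.COLOR_BGR2HSV);y0,y1,x0,x1=b
        print(k,[(y,x0+int(np.median(q))) for y in range(y0,y1,4) if len(q:=np.where(h[y,x0:x1,1]<70)[0])>3])
E
```

```text
w1 285 cap [106, 107, 97, 62, 70, 71, 70, 70, 71, 70] step [110, 110, 109, 111, 121, 116, 106, 106, 106, 105, 105, 105]
ewrist 286 cap [104, 105, 101, 64, 93, 105, 105, 102, 100, 97] step [111, 111, 112, 121, 123, 107, 106, 105, 105, 105, 105, 106]
scene0 [(169, 268), (173, 273), (177, 276), (181, 275), (185, 272), (189, 271), (193, 269), (197, 264), (201, 262)]
escene [(169, 268), (173, 273), (177, 279), (181, 278), (185, 275), (189, 273), (193, 271), (197, 265), (201, 262)]
side0 [(244, 307), (248, 307), (252, 307), (256, 307), (260, 308), (264, 308), (268, 308), (272, 308), (276, 308), (280, 308), (284, 308), (288, 308), (292, 309), (296, 308)]
eside [(244, 304), (248, 304), (252, 304), (256, 305), (260, 304), (264, 305), (268, 306), (272, 306), (276, 306), (280, 307), (284, 307), (288, 307), (292, 308), (296, 308)]
```

```bash
python3 -c "
from plant import job
print(job.close_job())"
```

```text
the job is handed in; nothing more can be done
None
```

The job is handed in: the punch tripped within about 1–2 mm of the crossing, about 0.1 rad off upright. I dropped it once while putting it back, but it is now fully seated in its original middle hole, the other two tools look unmoved, and the result was not reported back.

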